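# Hang the card pocket on the rail and slide it to its road

## Robot

A 6-joint arm with a two-finger parallel gripper is mounted at the origin on a cart in front of the work surface, level with it; the furniture and walls round the work are solid. World frame = base frame: x ahead of the robot, y to its left, z up, the work surface at z = 0. Lengths are in m, angles in degrees, forces in N, time in s.
With the tool pointing down it reaches from about 0.35 to 0.875 m from the base axis. Payload 4.2 kg.
Tool frame: the origin (TCP) lies midway between the tips of the shut fingers; the grasp point (between the pads) lies 19 mm behind it (r.pinch_z is the distance from the TCP to the grasp point, in m); z points along the fingers, y is the direction in which the jaws open and shut (so a half turn about z gives the same grasp; the last joint's range is limited). The gripper opens to 87 mm and grips with 3 to 60 N. Pads are 19 mm wide; open, the fingers measure 117 mm over their backs; the gripper's body (75 mm by 190 mm) begins 51 mm behind the grasp point.
Start: joints at [14.817, 22.042, 0.453, 0, -68.411, -14.817], TCP at [0.625, 0, 0.223] pointing down, gripper open.
Joint ranges: [-179.83, 179.83], [-69.29, 118.12], [-61.27, 80.66], [-181.25, 117.63], [-171.15, -9.14], [-177.46, 177.46]. Speed limits (degrees/s): [159.86, 159.86, 180, 180, 180, 180].

## Interface

Orientations are given as a 3x3 rotation matrix whose columns are the frame's x, y, z axes.
In Python, from station import r, optics, workorder gives the robot as it stands.
- The arm moves only by the tool carry_out, never from a script. Its argument "commands" is a list of rows, each a list of 3 entries, a list of its own where there are three numbers: the shift along the tool's x, y, z in m, then the turn, a rotation vector about the tool's x, y, z in degrees, then the finger opening in m, from 0 to 0.087. In form: [[[tx, ty, tz], [ax, ay, az], grip], ...]. A call has 1 to 12 rows; each row shifts and turns the pose as measured when the row begins, along the tool's axes as they then stand; what a row does not reach is not made up. A row lasts 1/12 s, in which the tool goes at most 41.7 mm and 7.16 degrees, less where a joint would pass 70% of its speed; a pose out of reach is approached as far as the arm can. A call with a gripper value outside its range is refused whole. The fingers move at their own pace and stop on an object; the grip force is fixed at half the most. Time passes only in rows, so rows that do not move let the fingers close. It gives the time, the measured TCP pose, the force and the opening at its end, in the units of the state.
- r.sense(): the state, without advancing time (a new reading comes with each control period).
- optics.capture(name): name is "scene" or "side" or "wrist"; returns a dict with "img" (384x512x3 uint8, red, green, blue), "mtx" (3x3 intrinsics, pixels), "D" ([k1, k2, p1, p2, k3] as OpenCV has them; the pictures are not rectified), "extrinsics" (4x4, takes a point from camera to world coordinates). Camera axes: x right, y down, z forward; pixel columns grow to the right and rows downward; lengths in m; the calibration is good to about 2 mm. A picture is of the moment at which its call begins. There is no depth.
- workorder.finish_job(): hands the job in, once; it reports no verdict.
The state is a dict: "time_s": time; "joints": joint angles; "joint_velocities": joint speeds; "effort": joint torques, N m; "tcp_pos": TCP position; "ee_rot": TCP orientation; "wrist_force": force on the tool from outside, world axes, zero at the start; "moment": the same for the moment, N m; "gripper_width": opening from 0.0 (shut) to 1.0 (fully open).
Only numpy, scipy, OpenCV 4.12 (cv2) and the standard library are available. Lean on these libraries where they do the work, as an engineer would, in place of code of your own. Each camera call takes 0.05 s, during which the arm holds its last target.

## Task

Take the green card pocket by its black tab out of its sloping cradle and hook it onto the steel rail at the open end, where the red keeper rod does not cover the rail. Then slide it along the rail under the keeper until the white stripe on its front stands at the yellow pointer (not the blue one), and let go so that it hangs still. Leave the bottles, the tin, and everything else where they are.

Things in the scene. Friction and masses are not known exactly. Their poses are not given: they have to be found in the camera images.
- pocket_tab (a point): Grip point of the loose card pocket: centre of the gripping area on its upright black tab, 10 mm thick (x), 70 mm wide (y), from 52 mm below this point to 16 mm above. Grip across the 10 mm. Axes: z up along the pocket, y its width (along the rail once hung), x from its white-striped front to its back.
- card_pocket: The same pocket (201 mm tall, 0.11 to 0.23 kg), same axes. Origin: where the rail's axis lies once hung, 13 mm behind (+x) and 60 mm below pocket_tab. Two hooks of 6 mm wire at y = -32 and +32 mm arch over it, 20 mm wide inside, tops 12 mm above it; front legs at x = -13 mm go down to the box, rear lips at x = +13 mm end, flared, 20 mm below it. Hangs upright within 5 degrees.
- pocket_box (a point): Centre of the top edge of the same pocket's open green box, 60 mm below the origin of card_pocket. The box is 44 mm deep (x), 100 mm wide (y), 65 mm high. Between box and rear lips is a gap of 40 mm: the rail enters there from the pocket's back, best 40 mm below card_pocket's origin, then the pocket is lowered 40 mm onto the rail. The white stripe is at y = 0 on the front.
- cradle: Fixed wooden cradle, 105 x 124 mm, in which the pocket stands at the start, leaning 30 degrees from vertical with its top toward the cradle's -x side (roughly to the robot), so that the tool must be tilted as much to straddle the tab. Its rims reach 25 mm up the box: draw the pocket out 40 mm or more along its own z axis. Origin: centre of the underside.
- rail_mid (a point): Middle of the fixed rail's axis, 185 mm above the worktop. Axes: y along the rail, x level, away from the robot, z up. The steel rail is 12 mm thick, between posts at y = +240 (196 mm high) and -240 mm (222 mm high). Wooden foot 12 mm high, x = -50 to +25 mm. The open part is y = +30 to +233 mm; the pocket goes on well with its middle at y = +120 mm.
- keeper_end (a point): Free end of the red keeper rod (6 mm thick), which runs from here along -y to the post, parallel to the rail, 22 mm above its axis and 7 mm behind it (+x). Axes as rail_mid. Under it hooks cannot go on or off, but hooks resting on the rail pass below with 7 mm to spare, the tab in front. Fingers on the tab must stay above it: over 26 mm above the rail's axis.
- yellow_pointer: Fixed yellow cone, 18 mm across, 28 mm high, on the rail's foot 38 mm in front of the rail: the mark at which the pocket's middle (white stripe) must stand, measured along the rail. Origin at the centre of its underside; axes as rail_mid.
- blue_pointer: Fixed blue cone of the same size: another road's mark, not wanted here. Either of the two may be the nearer.
- oil_bottle: Loose oil dropper bottle with a red tip, 25 mm across, 85 mm high, in front of the rail; a bystander. Origin at the centre of its underside.
- glue_bottle: Loose white glue bottle with a blue cap, 32 mm across, 83 mm high, in front of the rail; a bystander. Origin at the centre of its underside.
- screw_tin: Loose round tin, 54 mm across, 21 mm high, in front of the rail; a bystander. Origin at the centre of its underside.

How it is judged:
By the outcome, as a careful person would: the job done as asked, in the order asked, and still so for the second after the job is handed in, with the robot touching nothing.
It also fails if it takes over 54 s, if anything falls off the work surface, if the arm or the gripper's body presses on something with over 40 N, if the wrist force passes 120 N, or if a joint passes its speed limit or range.

## Working session

There is one attempt and no reset: what is moved stays moved. The work goes in short steps, Python scripts to look and compute and a tool call to move; the robot and the scene stay as the last step left them, time stands still between calls to the robot, and variables do not carry over. Pictures are saved under pics/ and viewed, and the job is handed in when it is done.

Besides the shell and the picture viewer there is one more tool, called after "Request:" as name(argument=value, ...), one argument or row to a line, values as JSON. carry_out: Moves the arm, as the interface text tells. Its arguments: {"type":"object","properties":{"commands":{"type":"array","items":{"type":"array"}}},"required":["commands"]}

```bash
mkdir -p pics; cat > h.py <<'E'
import numpy as np, cv2
from station import r, optics, workorder
def cap(n,out):
    c=optics.capture(n); cv2.imwrite('pics/'+out+'.png',c['img'][:,:,::-1]); return c
def ray(c,uv):
    p=cv2.undistortPoints(np.array([[uv]],float),np.array(c['mtx'],float),np.array(c['D'],float))[0,0]
    E=np.array(c['extrinsics']); d=E[:3,:3]@np.array([p[0],p[1],1]); return E[:3,3],d/np.linalg.norm(d)
def plane(c,uv,z):
    o,d=ray(c,uv); return o+d*(z-o[2])/d[2]
def tri(c1,u1,c2,u2):
    o1,d1=ray(c1,u1);o2,d2=ray(c2,u2)
    A=np.stack([d1,-d2],1);s=np.linalg.lstsq(A,o2-o1,rcond=None)[0]
    a=o1+s[0]*d1;b=o2+s[1]*d2;return (a+b)/2,np.linalg.norm(a-b)
def proj(c,P):
    E=np.array(c['extrinsics']);R=E[:3,:3].T;t=-R@E[:3,3]
    return cv2.projectPoints(np.array(P,float).reshape(-1,1,3),cv2.Rodrigues(R)[0],t,np.array(c['mtx'],float),np.array(c['D'],float))[0][:,0]
E
python3 - <<'E'
from h import *
import pickle
d={n:cap(n,n+'0') for n in ('scene','side','wrist')}
pickle.dump(d,open('c0.pkl','wb'))
for n in d: print(n,np.round(d[n]['extrinsics'],3).tolist())
print(r.sense(), r.pinch_z)
E
```

```text
scene [[-0.806, -0.408, 0.429, -0.045], [-0.592, 0.555, -0.584, 0.77], [0.0, -0.725, -0.689, 0.965], [0.0, 0.0, 0.0, 1.0]]
side [[0.978, -0.088, 0.189, 0.269], [-0.208, -0.488, 0.848, -0.891], [0.018, -0.868, -0.496, 0.706], [0.0, 0.0, 0.0, 1.0]]
wrist [[-1.0, 0.001, -0.001, 0.624], [0.0, 0.963, 0.27, -0.075], [0.001, 0.27, -0.963, 0.385], [0.0, 0.0, 0.0, 1.0]]
{'time_s': 0.15, 'joints': array([ 1.48179254e+01,  2.20808743e+01,  3.99142486e-01, -1.93639421e-02,
       -6.84111209e+01, -1.48151180e+01]), 'joint_velocities': array([-0.06920976, -0.10125828,  0.27564844,  0.16983609,  0.01808086,
        0.05168971]), 'effort': array([ 3.86667998e-04, -3.91052306e+01,  1.87588084e+01,  4.22235444e+00,
        1.23758311e-02, -1.38926293e-04]), 'tcp_pos': array([6.24559351e-01, 2.71641614e-05, 2.21720952e-01]), 'ee_rot': array([[-7.55170103e-05, -9.99998641e-01, -1.64703991e-03],
       [-9.99999991e-01,  7.56993605e-05, -1.10651807e-04],
       [ 1.10776337e-04,  1.64703154e-03, -9.99998638e-01]]), 'wrist_force': array([ 0.17690848,  0.09039574, -0.49820769]), 'moment': array([-0.01357538,  0.03035396, -0.0186264 ]), 'gripper_width': 0.9968487127049578} 0.0187
```

View pics/scene0.png

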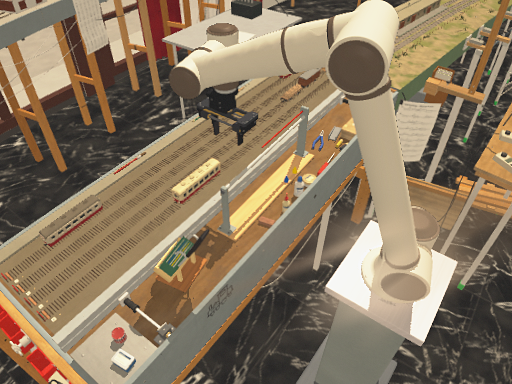

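View pics/side0.png

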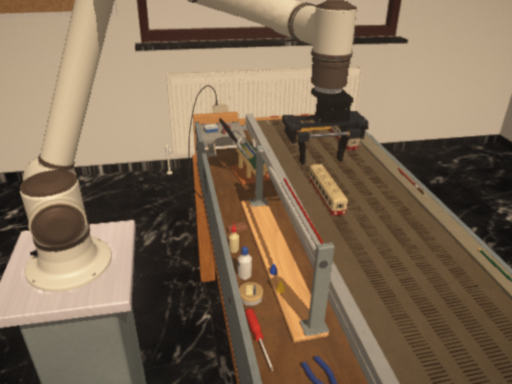

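View pics/wrist0.png

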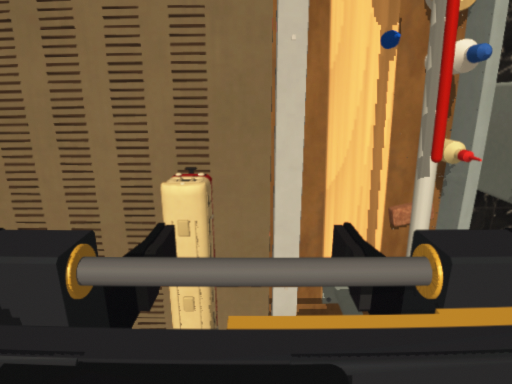

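The scene view shows the green pocket around (178,258) and the rail posts at (225,208) and (304,130). The side view shows the near post at (322,285) and the keeper in red. The wrist view shows the keeper end at about (437,158). I'll zoom in next.

```bash
python3 - <<'E'
import pickle,cv2
d=pickle.load(open('c0.pkl','rb'))
def z(n,x0,y0,x1,y1,k,o): cv2.imwrite('pics/'+o+'.png',cv2.resize(d[n]['img'][y0:y1,x0:x1,::-1],None,fx=k,fy=k,interpolation=cv2.INTER_CUBIC))
z('scene',140,210,240,310,6,'za')
z('scene',200,95,350,245,5,'zb') if 0 else z('scene',210,100,350,215,5,'zb')
z('side',180,100,300,190,6,'zc')
z('side',205,190,345,345,4-0,'zd')
E
```

```text
(no output)
```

View pics/za.png

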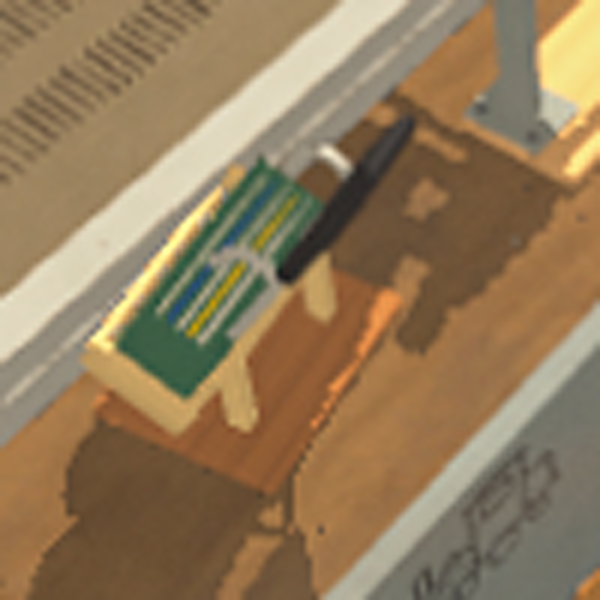

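View pics/zb.png

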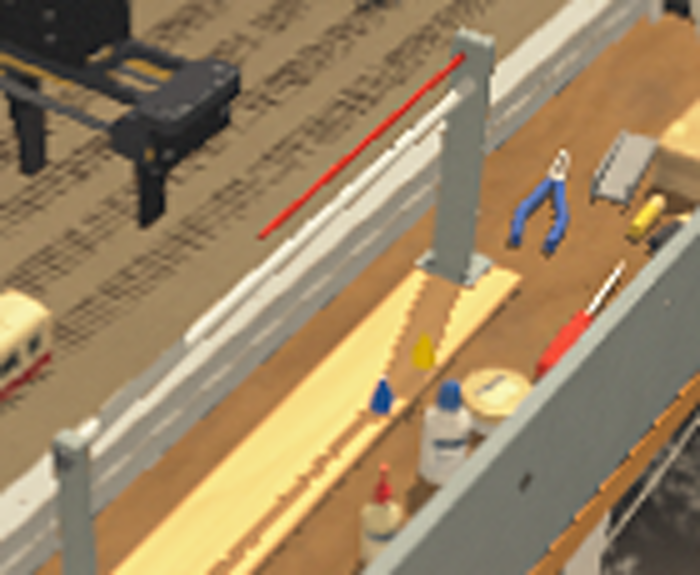

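View pics/zc.png

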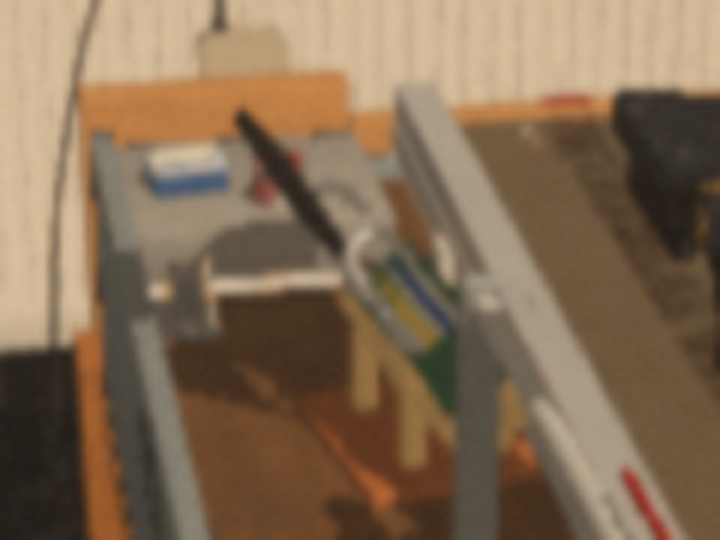

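View pics/zd.png

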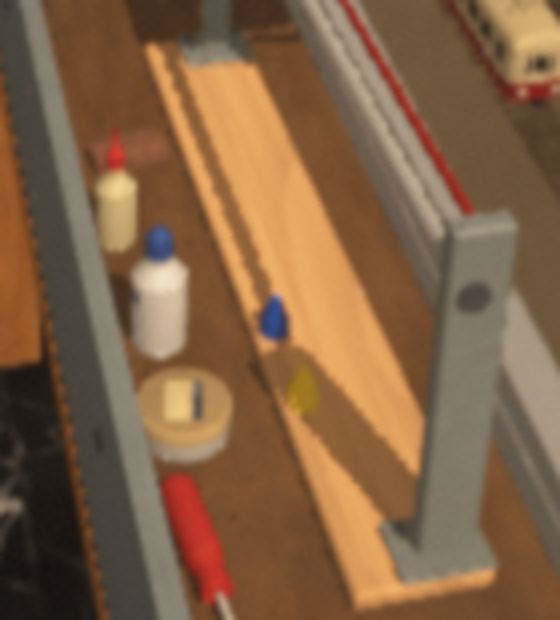

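```bash
python3 - <<'E'
from h import *
import pickle
d=pickle.load(open('c0.pkl','rb'));s,e,w=d['scene'],d['side'],d['wrist']
zb=lambda x,y:(210+(x+.5)/5-.5,100+(y+.5)/5-.5)
za=lambda x,y:(140+(x+.5)/6-.5,210+(y+.5)/6-.5)
zc=lambda x,y:(180+(x+.5)/6-.5,100+(y+.5)/6-.5)
zd=lambda x,y:(205+(x+.5)/4-.5,190+(y+.5)/4-.5)
p=lambda n,v:print(n,np.round(v[0],4),round(v[1],4))
p('yt',tri(s,zb(423,333),e,zd(304,362)));p('yb',tri(s,zb(424,366),e,zd(302,408)))
p('bt',tri(s,zb(381,378),e,zd(275,293)));p('bb',tri(s,zb(381,410),e,zd(273,335)))
p('keep',tri(s,zb(262,236),e,zc(627,472)));p('keep sw',tri(s,zb(262,236),w,(437,158)));print(plane(w,(437,158),.207))
print('bl tip w',plane(w,(384,41),.04))
p('tab',tri(s,za(348,198),e,zc(292,180)))
p('tabtopm',tri(s,za(410,122),s,za(410,122)) if 0 else (plane(s,za(410,122),.24),0))
print('post far topctr?',plane(s,zb(475,38),.222),'near',plane(s,zb(75,440),.196))
for n,q in(('foot a',zb(520,275)),('foot sock',zb(418,262))):print(n,plane(s,q,.012))
print('side foot corners',plane(e,zd(358,606),.006),plane(e,zd(148,45),.012),plane(e,zd(495,570),.012),plane(e,zd(255,65),.012))
for q in((98,345),(185,430),(275,490),(400,292),(105,415)):print('cradle',q,plane(s,za(*q),0))
for b in ('oil',zb(380,545)),('glue',zb(440,478)),('tin',zb(497,400)):print(b[0],plane(s,b[1],0))
E
```

```text
yt [ 0.4801 -0.1998  0.0434] 0.0046
yb [ 0.4789 -0.2021  0.0108] 0.0025
bt [ 0.4783 -0.1398  0.0425] 0.0046
bb [ 0.4775 -0.141   0.0113] 0.0035
keep [ 0.5201 -0.045   0.2102] 0.0029
keep sw [ 0.5214 -0.0452  0.2108] 0.0002
[ 0.51911534 -0.04466699  0.207     ]
bl tip w [ 0.49226394 -0.13536119  0.04      ]
tab [0.447  0.3471 0.172 ] 0.0018
tabtopm [0.412  0.3385 0.24  ] 0
post far topctr? [ 0.52595369 -0.3176979   0.222     ] near [0.50708628 0.16200919 0.196     ]
foot a [ 0.4764848 -0.3401582  0.012    ]
foot sock [ 0.55060744 -0.3059917   0.012     ]
side foot corners [ 0.47208604 -0.33628071  0.006     ] [0.45882884 0.18163669 0.012     ] [ 0.54415466 -0.33312563  0.012     ] [0.53073912 0.14093463 0.012     ]
cradle (98, 345) [0.59277902 0.4010434  0.        ]
cradle (185, 430) [0.52185174 0.41032443 0.        ]
cradle (275, 490) [0.46342057 0.40841278 0.        ]
cradle (400, 292) [0.49232699 0.28491197 0.        ]
cradle (105, 415) [0.55957342 0.42800232 0.        ]
oil [ 0.41110304 -0.03575785  0.        ]
glue [ 0.4124589  -0.11670808  0.        ]
tin [ 0.42184644 -0.21306071  0.        ]
```

```bash
cat >> h.py <<'E'
from scipy.spatial.transform import Rotation as Ro, Slerp
def toolR(yaw,tilt):
    # pocket frame: yaw about z, leaning top toward -x by tilt; tool x=-y_p,y=-x_p,z=-z_p
    P=(Ro.from_euler('z',yaw,degrees=True)*Ro.from_euler('y',-tilt,degrees=True)).as_matrix()
    return np.stack([-P[:,1],-P[:,0],-P[:,2]],1),P
def plan(p1,R1,n,p0=None,R0=None):
    if p0 is None: s=r.sense();p0=s['tcp_pos'];R0=s['ee_rot']
    p0=np.array(p0);p1=np.array(p1)
    sl=Slerp([0,1],Ro.from_matrix([R0,R1]));rv=Ro.from_matrix(R0.T@R1).as_rotvec(degrees=True)/n
    for i in range(n):
        R=sl([i/n]).as_matrix()[0]; print([list(map(float,np.round(R.T@(p1-p0)/n,4))),list(map(float,np.round(rv,2)))])
E
python3 - <<'E'
from h import *
s=r.sense();R,P=toolR(13.3,30)
a=np.array([.57,.03,.33])
plan(a,s['ee_rot'],5)
tab=np.array([.438,.345,.1876]);pre=tab+P[:,2]*.081;print(pre)
plan(pre,R,18,a,s['ee_rot'])
E
```

```text
[[-0.006, 0.0109, -0.0216], [0.0, 0.0, 0.0]]
[[-0.006, 0.0109, -0.0216], [0.0, 0.0, 0.0]]
[[-0.006, 0.0109, -0.0216], [0.0, 0.0, 0.0]]
[[-0.006, 0.0109, -0.0216], [0.0, 0.0, 0.0]]
[[-0.006, 0.0109, -0.0216], [0.0, 0.0, 0.0]]
[0.39858626 0.33568299 0.25774806]
[[-0.017, 0.0095, 0.004], [1.66, -0.19, -0.72]]
[[-0.0171, 0.0094, 0.0038], [1.66, -0.19, -0.72]]
[[-0.0172, 0.0093, 0.0036], [1.66, -0.19, -0.72]]
[[-0.0173, 0.0092, 0.0034], [1.66, -0.19, -0.72]]
[[-0.0174, 0.0091, 0.0032], [1.66, -0.19, -0.72]]
[[-0.0175, 0.0089, 0.003], [1.66, -0.19, -0.72]]
[[-0.0176, 0.0088, 0.0028], [1.66, -0.19, -0.72]]
[[-0.0177, 0.0087, 0.0026], [1.66, -0.19, -0.72]]
[[-0.0178, 0.0085, 0.0024], [1.66, -0.19, -0.72]]
[[-0.0179, 0.0083, 0.0022], [1.66, -0.19, -0.72]]
[[-0.018, 0.0082, 0.002], [1.66, -0.19, -0.72]]
[[-0.0181, 0.008, 0.0019], [1.66, -0.19, -0.72]]
[[-0.0182, 0.0078, 0.0017], [1.66, -0.19, -0.72]]
[[-0.0183, 0.0076, 0.0015], [1.66, -0.19, -0.72]]
[[-0.0184, 0.0075, 0.0014], [1.66, -0.19, -0.72]]
[[-0.0185, 0.0073, 0.0012], [1.66, -0.19, -0.72]]
[[-0.0186, 0.0071, 0.0011], [1.66, -0.19, -0.72]]
[[-0.0186, 0.0069, 0.0009], [1.66, -0.19, -0.72]]
```

Request:
carry_out(
  commands=[
    [[-0.006,0.011,-0.022],[0,0,0],0.087],
    [[-0.006,0.011,-0.022],[0,0,0],0.087],
    [[-0.006,0.011,-0.022],[0,0,0],0.087],
    [[-0.006,0.011,-0.022],[0,0,0],0.087],
    [[-0.006,0.011,-0.022],[0,0,0],0.087],
    [[-0.017,0.0095,0.003],[1.7,-0.2,-0.7],0.087],
    [[-0.017,0.0095,0.003],[1.7,-0.2,-0.7],0.087],
    [[-0.017,0.0095,0.003],[1.7,-0.2,-0.7],0.087],
    [[-0.0175,0.009,0.003],[1.7,-0.2,-0.7],0.087],
    [[-0.0175,0.009,0.003],[1.7,-0.2,-0.7],0.087],
    [[-0.0175,0.009,0.003],[1.7,-0.2,-0.7],0.087],
    [[-0.0175,0.009,0.003],[1.7,-0.2,-0.7],0.087],
  ],
)

```text
time_s: 1.15
tcp_pos: [0.4993, 0.1524, 0.3065]
ee_rot: [[0.082, -0.976, 0.204], [-0.996, -0.077, 0.035], [-0.018, -0.206, -0.978]]
wrist_force: [-0.2, 0.5, 0.1]
gripper_width: 0.997
```

```bash
python3 - <<'E'
from h import *
R,P=toolR(13.3,30)
plan([.3986,.3357,.2577],R,11)
E
```

```text
[[-0.0173, 0.0086, 0.0031], [1.64, -0.19, -0.76]]
[[-0.0174, 0.0084, 0.0029], [1.64, -0.19, -0.76]]
[[-0.0175, 0.0083, 0.0027], [1.64, -0.19, -0.76]]
[[-0.0176, 0.0081, 0.0025], [1.64, -0.19, -0.76]]
[[-0.0177, 0.0079, 0.0023], [1.64, -0.19, -0.76]]
[[-0.0178, 0.0078, 0.0022], [1.64, -0.19, -0.76]]
[[-0.0179, 0.0076, 0.002], [1.64, -0.19, -0.76]]
[[-0.018, 0.0074, 0.0019], [1.64, -0.19, -0.76]]
[[-0.0181, 0.0072, 0.0017], [1.64, -0.19, -0.76]]
[[-0.0182, 0.007, 0.0016], [1.64, -0.19, -0.76]]
[[-0.0182, 0.0068, 0.0014], [1.64, -0.19, -0.76]]
```

Request:
carry_out(
  commands=[
    [[-0.0175,0.0085,0.003],[1.65,-0.2,-0.75],0.087],
    [[-0.0175,0.0085,0.003],[1.65,-0.2,-0.75],0.087],
    [[-0.0175,0.008,0.0025],[1.65,-0.2,-0.75],0.087],
    [[-0.0175,0.008,0.0025],[1.65,-0.2,-0.75],0.087],
    [[-0.018,0.008,0.0025],[1.65,-0.2,-0.75],0.087],
    [[-0.018,0.008,0.002],[1.65,-0.2,-0.75],0.087],
    [[-0.018,0.0075,0.002],[1.65,-0.2,-0.75],0.087],
    [[-0.018,0.0075,0.002],[1.65,-0.2,-0.75],0.087],
    [[-0.018,0.007,0.0015],[1.65,-0.2,-0.75],0.087],
    [[-0.018,0.007,0.0015],[1.65,-0.2,-0.75],0.087],
    [[-0.018,0.007,0.0015],[1.65,-0.2,-0.75],0.087],
    [[0,0,0],[0,0,0],0.087],
  ],
)

```text
time_s: 2.15
tcp_pos: [0.387, 0.3451, 0.254]
ee_rot: [[0.244, -0.832, 0.499], [-0.97, -0.207, 0.129], [-0.004, -0.515, -0.857]]
wrist_force: [0.2, -0.1, 0.3]
gripper_width: 1.0
```

```bash
python3 - <<'E'
from h import *
import pickle
d={n:cap(n,n+'1') for n in ('side','wrist')}
s=r.sense();d['s']=s;pickle.dump(d,open('c1.pkl','wb'));print(s['tcp_pos'],s['ee_rot'],s['joints'])
E
```

```text
[0.388184   0.34395162 0.25503166] [[ 0.23991131 -0.83312409  0.49834407]
 [-0.97077863 -0.20292191  0.12810757]
 [-0.00560457 -0.51451623 -0.85746233]] [ 69.34893053  -1.63581251 -45.01094948  45.06178162 -36.50868901
 -90.16975509]
```

View pics/wrist1.png

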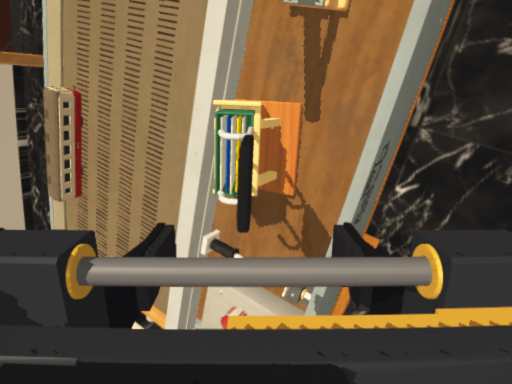

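View pics/side1.png

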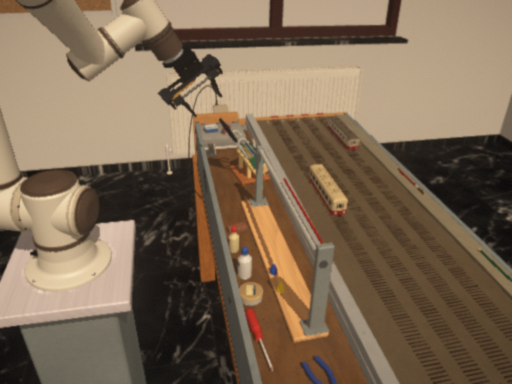

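The wrist view shows the tab nearly edge-on, from (249,135) to (243,230), with the box behind it at (238,150). I'll zoom in and mask it.

```bash
python3 - <<'E'
from h import *
import pickle
d=pickle.load(open('c1.pkl','rb'));w=d['wrist'];im=w['img']
cv2.imwrite('pics/zw1.png',cv2.resize(im[85:245,190:310,::-1],None,fx=4,fy=3.7*0+4,interpolation=cv2.INTER_CUBIC)[:600])
m=(im.max(2)<60).astype(np.uint8);m[:,:225]=0;m[:,275:]=0;m[:120]=0;m[240:]=0
n,l,st,ce=cv2.connectedComponentsWithStats(m);print(st[:6])
i=1+st[1:,4].argmax();ys=np.where((l==i).any(1))[0]
for y in range(ys[0],ys[-1]+1,6):
    x=np.where(l[y]==i)[0];print(y,x[0],x[-1])
print(ys[0],ys[-1])
E
```

```text
[[     0      0    512    384 195428]
 [   237    135     16     97   1180]]
135 247 251
141 243 252
147 241 252
153 240 251
159 239 251
165 239 251
171 239 251
177 239 250
183 239 250
189 238 250
195 238 250
201 238 250
207 238 250
213 237 250
219 237 249
225 238 248
231 239 246
135 231
```

View pics/zw1.png

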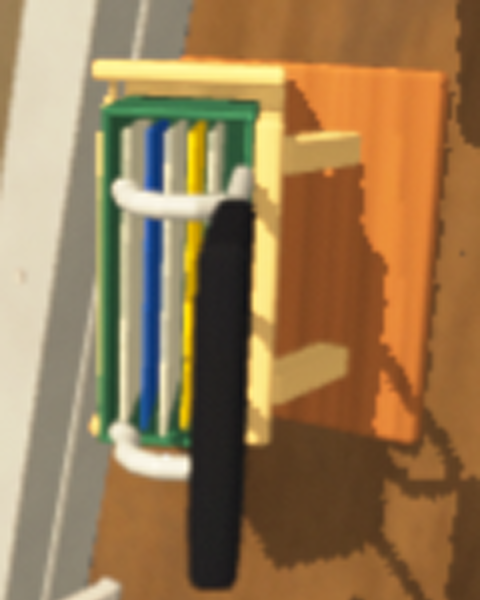

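```bash
python3 - <<'E'
from h import *
import pickle
d=pickle.load(open('c1.pkl','rb'));d0=pickle.load(open('c0.pkl','rb'));w=d['wrist'];e=d0['side'];sc=d0['scene']
za=lambda x,y:(140+(x+.5)/6-.5,210+(y+.5)/6-.5)
zc=lambda x,y:(180+(x+.5)/6-.5,100+(y+.5)/6-.5)
tp,a=tri(w,(242.5,230),e,zc(240,112));print('top+',tp,a)
bm,a=tri(w,(249,135),e,zc(345,250));print('bot-',bm,a)
tm,a=tri(w,(247,147),sc,za(408,122));print('top-',tm,a)
print('len',np.linalg.norm(tp-tm),'h',np.linalg.norm(tm-bm), (tp-tm)/np.linalg.norm(tp-tm),(tm-bm)/np.linalg.norm(tm-bm))
print('ctr',(tp+bm)/2)
for yaw in (10,13.3):
  R,P=toolR(yaw,30)
  tab=np.array([.438,.345,.1876])
  T=tab+P[:,2]*.016
  q=[]
  for uv in((246.,147),(242.5,231)):
    o,dd=ray(w,uv);X=o+dd*((T-o)@P[:,2])/(dd@P[:,2]);q.append(X);print(yaw,X,P.T@(X-T))
  print(np.linalg.norm(q[1]-q[0]))
# cradle base edge on z=0.. orange top plate unknown thickness ; near edge
z=lambda x,y:(190+(x+.5)/4-.5,85+(y+.5)/4-.5)
a,b=plane(w,z(443,72),0.0),plane(w,z(418,442),0.0);print('cradle',a,b,np.degrees(np.arctan2(-(b-a)[0],(b-a)[1])),np.linalg.norm(b-a))
# box right edge near rim & box front top edge
print(proj(w,[tab]),d['s']['ee_rot'])
E
```

```text
top+ [0.42396907 0.37674402 0.19887587] 0.00025876104236501805
bot- [0.46850224 0.31805529 0.14285644] 0.001084657136221592
top- [0.43881683 0.31310781 0.1958355 ] 0.002974414866247155
len 0.0654161106849627 h 0.060930144628569986 [-0.22697407  0.97279115  0.04647734] [-0.48720408 -0.08119922  0.86950496]
ctr [0.44623566 0.34739965 0.17086615]
10 [0.43497186 0.31143743 0.20098863] [-9.35558702e-04 -3.25268522e-02  2.29459966e-17]
10 [0.42298792 0.37644842 0.20069254] [-1.52772480e-03  3.35774689e-02  3.65506679e-18]
0.0661069734072671
13.3 [0.43542401 0.31168427 0.20020288] [-2.50705869e-03 -3.18295586e-02  1.26996593e-17]
13.3 [0.42256841 0.37591638 0.20151103] [ 1.09241959e-04  3.36371965e-02 -9.40565899e-19]
0.06551901289384773
cradle [0.48506056 0.29319217 0.        ] [0.45925384 0.41530996 0.        ] 11.932553784986704 0.1248148271221061
[[243.59438477 183.92486751]] [[ 0.23991131 -0.83312409  0.49834407]
 [-0.97077863 -0.20292191  0.12810757]
 [-0.00560457 -0.51451623 -0.85746233]]
```

```bash
python3 - <<'E'
from h import *
R,P=toolR(11.7,30);tab=np.array([.4372,.3456,.1866])
A=tab+P[:,2]*.061;print(A);plan(A,R,4);print();plan(tab-.019*P[:,2],R,8,A,R)
E
```

```text
[0.4073337  0.33941499 0.23942755]
[[0.0023, -0.0018, 0.0056], [-0.24, 0.35, 0.43]]
[[0.0022, -0.0018, 0.0056], [-0.24, 0.35, 0.43]]
[[0.0022, -0.0018, 0.0056], [-0.24, 0.35, 0.43]]
[[0.0021, -0.0019, 0.0056], [-0.24, 0.35, 0.43]]

[[0.0, 0.0, 0.01], [0.0, 0.0, 0.0]]
[[0.0, 0.0, 0.01], [0.0, 0.0, 0.0]]
[[0.0, 0.0, 0.01], [0.0, 0.0, 0.0]]
[[0.0, 0.0, 0.01], [0.0, 0.0, 0.0]]
[[0.0, 0.0, 0.01], [0.0, 0.0, 0.0]]
[[0.0, 0.0, 0.01], [0.0, 0.0, 0.0]]
[[0.0, 0.0, 0.01], [0.0, 0.0, 0.0]]
[[0.0, 0.0, 0.01], [0.0, 0.0, 0.0]]
```

Request:
carry_out(
  commands=[
    [[0.0022,-0.0018,0.0056],[-0.25,0.35,0.45],0.087],
    [[0.0022,-0.0018,0.0056],[-0.25,0.35,0.45],0.087],
    [[0.0022,-0.0018,0.0056],[-0.25,0.35,0.45],0.087],
    [[0.0022,-0.0018,0.0056],[-0.25,0.35,0.45],0.087],
    [[0,0,0],[0,0,0],0.087],
    [[0,0,0],[0,0,0],0.087],
  ],
)

```text
time_s: 2.75
tcp_pos: [0.4118, 0.3374, 0.2393]
ee_rot: [[0.19, -0.852, 0.488], [-0.982, -0.163, 0.098], [-0.003, -0.498, -0.867]]
wrist_force: [1.9, -0.1, -0.2]
gripper_width: 1.002
```

```bash
python3 - <<'E'
from h import *
s=r.sense();R,P=toolR(11.7,30);tab=np.array([.4372,.3456,.1866])
print(s['tcp_pos'],s['ee_rot'].T@R)
plan(tab-.019*P[:,2],R,8)
E
```

```text
[0.41181104 0.33741732 0.23925106] [[ 0.99991323  0.01272097 -0.00342101]
 [-0.01272971  0.99991573 -0.00254686]
 [ 0.00338832  0.00259019  0.99999091]]
[[-0.0004, 0.0004, 0.0097], [0.02, -0.02, -0.09]]
[[-0.0004, 0.0004, 0.0097], [0.02, -0.02, -0.09]]
[[-0.0004, 0.0004, 0.0097], [0.02, -0.02, -0.09]]
[[-0.0004, 0.0004, 0.0097], [0.02, -0.02, -0.09]]
[[-0.0004, 0.0004, 0.0097], [0.02, -0.02, -0.09]]
[[-0.0004, 0.0004, 0.0097], [0.02, -0.02, -0.09]]
[[-0.0004, 0.0004, 0.0097], [0.02, -0.02, -0.09]]
[[-0.0004, 0.0004, 0.0097], [0.02, -0.02, -0.09]]
```

Request:
carry_out(
  commands=[
    [[-0.0006,0.0005,0.0095],[0,0,-0.1],0.087],
    [[-0.0006,0.0005,0.0095],[0,0,-0.1],0.087],
    [[-0.0006,0.0005,0.0095],[0,0,-0.1],0.087],
    [[-0.0004,0.0004,0.0095],[0,0,-0.1],0.087],
    [[-0.0004,0.0004,0.0095],[0,0,-0.1],0.087],
    [[-0.0004,0.0004,0.0095],[0,0,-0.1],0.087],
    [[-0.0002,0.0002,0.008],[0,0,-0.1],0.087],
    [[0,0,0.005],[0,0,0],0.087],
    [[0,0,0],[0,0,0],0.087],
    [[0,0,0],[0,0,0],0.087],
  ],
)

```text
time_s: 3.58
tcp_pos: [0.4465, 0.3474, 0.1757]
ee_rot: [[0.199, -0.849, 0.489], [-0.98, -0.172, 0.099], [-0.0, -0.499, -0.867]]
wrist_force: [0.4, -0.1, -0.4]
gripper_width: 0.997
```

```bash
python3 - <<'E'
from h import *
s=r.sense();R,P=toolR(11.7,30);tab=np.array([.4372,.3456,.1866])
print(P.T@(s['tcp_pos']+.019*P[:,2]-tab),Ro.from_matrix(R.T@s['ee_rot']).as_rotvec(degrees=True))
c=cap('wrist','w2')
E
```

```text
[ 0.00279389 -0.00011798  0.00483301] [-0.07542423  0.12159445  0.21767015]
```

View pics/w2.png

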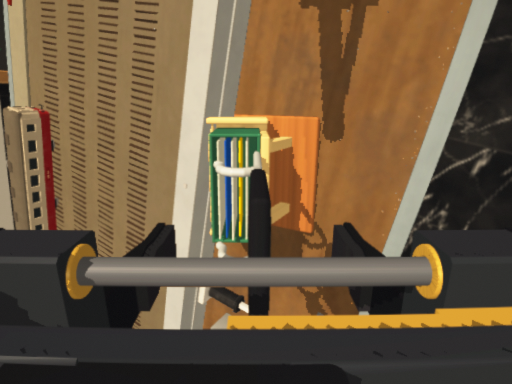

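The tab sits between the fingers at columns 250–270, and the jaw centre is near 255. I'll shift 2.5 mm toward the front, go 4 mm deeper, then close.

Request:
carry_out(
  commands=[
    [[0,0.0015,0.003],[0,0,0],0.087],
    [[0,0.001,0.002],[0,0,0],0.087],
    [[0,0,0],[0,0,0],0.02],
    [[0,0,0],[0,0,0],0],
    [[0,0,0],[0,0,0],0],
    [[0,0,0],[0,0,0],0],
    [[0,0,0],[0,0,0],0],
    [[0,0,0],[0,0,0],0],
    [[0,0,0],[0,0,0],0],
    [[0,0,0],[0,0,0],0],
  ],
)

```text
time_s: 4.47
tcp_pos: [0.4468, 0.3494, 0.1737]
ee_rot: [[0.2, -0.847, 0.492], [-0.98, -0.171, 0.104], [-0.005, -0.503, -0.864]]
wrist_force: [0.9, -1.2, 0.1]
gripper_width: 0.479
```

```bash
python3 - <<'E'
from h import *
s=r.sense();R,P=toolR(11.7,30);tab=np.array([.4372,.3456,.1866])
print(P.T@(s['tcp_pos']+.019*P[:,2]-tab),Ro.from_matrix(R.T@s['ee_rot']).as_rotvec(degrees=True),s['gripper_width'],s['wrist_force'],s['moment'])
c=cap('wrist','w3')
E
```

```text
[0.00230911 0.00180555 0.00272751] [ 0.18849988 -0.14705549  0.26424019] 0.47941423871610195 [ 0.89726734 -1.16292858  0.10587238] [-0.23471719  0.9629564   0.05250292]
```

View pics/w3.png

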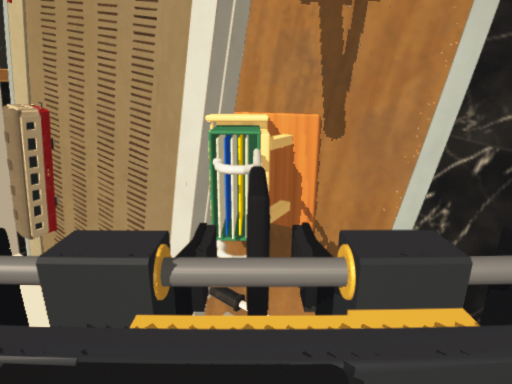

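The fingers are half closed and centred near column 253, with the tab at 258. I'll keep closing with a small shift to the front.

Request:
carry_out(
  commands=[
    [[0.001,0.0015,0.002],[0,0,0],0],
    [[0,0.001,0],[0,0,0],0],
    [[0,0,0],[0,0,0],0],
    [[0,0,0],[0,0,0],0],
    [[0,0,0],[0,0,0],0],
    [[0,0,0],[0,0,0],0],
    [[0,0,0],[0,0,0],0],
    [[0,0,0],[0,0,0],0],
    [[0,0,0],[0,0,0],0],
  ],
)

```text
time_s: 5.27
tcp_pos: [0.4462, 0.3481, 0.1705]
ee_rot: [[0.199, -0.847, 0.492], [-0.98, -0.17, 0.104], [-0.005, -0.503, -0.864]]
wrist_force: [-0.2, -0.0, -0.1]
gripper_width: 0.112
```

```bash
python3 - <<'E'
from h import *
s=r.sense();R,P=toolR(11.7,30);tab=np.array([.4372,.3456,.1866])
print(P.T@(s['tcp_pos']+.019*P[:,2]-tab),Ro.from_matrix(R.T@s['ee_rot']).as_rotvec(degrees=True),s['gripper_width'],s['wrist_force'],s['moment'])
c=cap('wrist','w4')
E
```

```text
[3.15691297e-05 6.27081227e-04 3.97778564e-04] [ 0.20728833 -0.12996518  0.32698257] 0.11249188198145324 [-0.15150894 -0.01152458 -0.06418549] [-0.16312648  0.93962909  0.01885439]
```

View pics/w4.png

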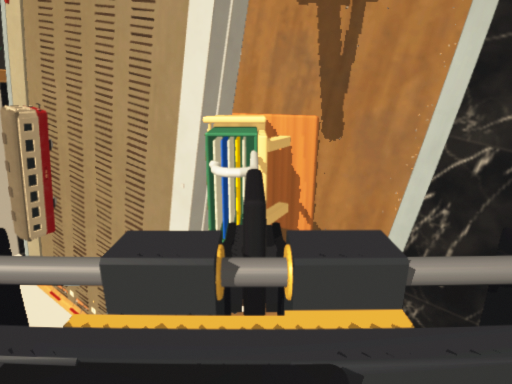

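The fingers have stopped at 9.8 mm, so they are on the tab. I'll draw it out 65 mm along the pocket axis.

Request:
carry_out(
  commands=[
    [[0,0,0],[0,0,0],0],
    [[0,0,-0.004],[0,0,0],0],
    [[0,0,-0.007],[0,0,0],0],
    [[0,0,-0.008],[0,0,0],0],
    [[0,0,-0.008],[0,0,0],0],
    [[0,0,-0.008],[0,0,0],0],
    [[0,0,-0.008],[0,0,0],0],
    [[0,0,-0.008],[0,0,0],0],
    [[0,0,-0.008],[0,0,0],0],
    [[0,0,-0.008],[0,0,0],0],
    [[0,0,-0.005],[0,0,0],0],
    [[0,0,0],[0,0,0],0],
  ],
)

```text
time_s: 6.32
tcp_pos: [0.4101, 0.3383, 0.2328]
ee_rot: [[0.194, -0.85, 0.489], [-0.981, -0.168, 0.097], [0.0, -0.499, -0.867]]
wrist_force: [-0.6, -0.0, -0.6]
gripper_width: 0.114
```

```bash
python3 - <<'E'
from h import *
s=r.sense();R,P=toolR(11.7,30);tab=np.array([.4372,.3456,.1866])
print(P.T@(s['tcp_pos']+.019*P[:,2]-tab),Ro.from_matrix(R.T@s['ee_rot']).as_rotvec(degrees=True),s['gripper_width'],s['wrist_force'],s['moment'])
c=cap('wrist','w5');c=cap('scene','s5')
cv2.imwrite('pics/zs5.png',cv2.resize(c['img'][180:310,120:260,::-1],None,fx=4,fy=4,interpolation=cv2.INTER_CUBIC))
E
```

```text
[-0.00118541 -0.00166337  0.07302365] [-0.07440286  0.2623398   0.44613811] 0.11411505931158587 [-0.60544445 -0.01830526 -0.59527065] [-0.26118263  1.40749571 -0.0166996 ]
```

View pics/w5.png

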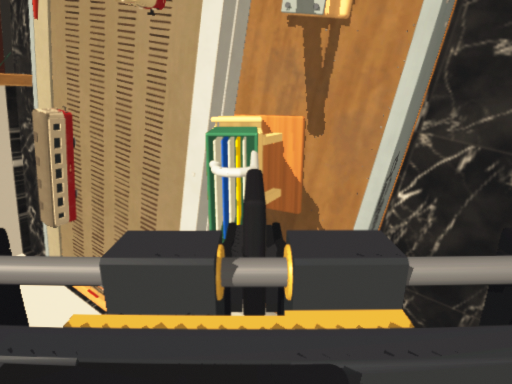

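View pics/zs5.png

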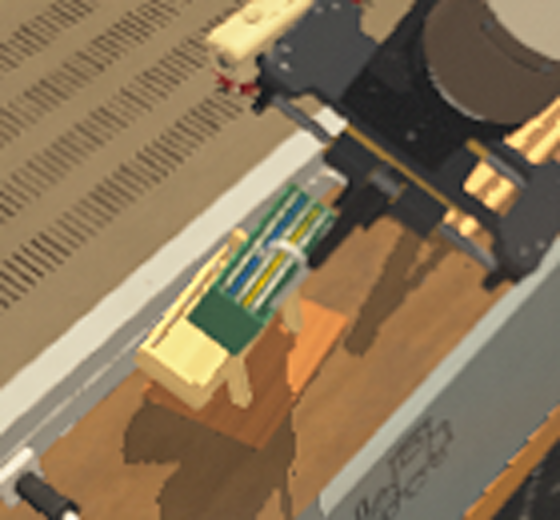

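The pocket moves with the gripper and is 73 mm clear of its seat in the cradle. The tab position in hand looks the same as before. Next: rise, then turn upright.

```bash
python3 - <<'E'
from h import *
R0=r.sense()['ee_rot'];R,P=toolR(2.2,0);A=[.405,.335,.31]
plan(A,R0,7);print();plan([.42,.045,.31],R,24,A,R0)
E
```

```text
[[0.0003, -0.0049, -0.0101], [0.0, 0.0, 0.0]]
[[0.0003, -0.0049, -0.0101], [0.0, 0.0, 0.0]]
[[0.0003, -0.0049, -0.0101], [0.0, 0.0, 0.0]]
[[0.0003, -0.0049, -0.0101], [0.0, 0.0, 0.0]]
[[0.0003, -0.0049, -0.0101], [0.0, 0.0, 0.0]]
[[0.0003, -0.0049, -0.0101], [0.0, 0.0, 0.0]]
[[0.0003, -0.0049, -0.0101], [0.0, 0.0, 0.0]]

[[0.012, 0.0015, -0.0008], [-1.24, 0.09, 0.37]]
[[0.012, 0.0014, -0.0008], [-1.24, 0.09, 0.37]]
[[0.012, 0.0014, -0.0007], [-1.24, 0.09, 0.37]]
[[0.012, 0.0013, -0.0007], [-1.24, 0.09, 0.37]]
[[0.012, 0.0013, -0.0006], [-1.24, 0.09, 0.37]]
[[0.012, 0.0012, -0.0006], [-1.24, 0.09, 0.37]]
[[0.012, 0.0011, -0.0006], [-1.24, 0.09, 0.37]]
[[0.012, 0.0011, -0.0005], [-1.24, 0.09, 0.37]]
[[0.012, 0.001, -0.0005], [-1.24, 0.09, 0.37]]
[[0.0121, 0.0009, -0.0004], [-1.24, 0.09, 0.37]]
[[0.0121, 0.0009, -0.0004], [-1.24, 0.09, 0.37]]
[[0.0121, 0.0008, -0.0004], [-1.24, 0.09, 0.37]]
[[0.0121, 0.0007, -0.0003], [-1.24, 0.09, 0.37]]
[[0.0121, 0.0007, -0.0003], [-1.24, 0.09, 0.37]]
[[0.0121, 0.0006, -0.0002], [-1.24, 0.09, 0.37]]
[[0.0121, 0.0005, -0.0002], [-1.24, 0.09, 0.37]]
[[0.0121, 0.0004, -0.0002], [-1.24, 0.09, 0.37]]
[[0.0121, 0.0004, -0.0002], [-1.24, 0.09, 0.37]]
[[0.0121, 0.0003, -0.0001], [-1.24, 0.09, 0.37]]
[[0.0121, 0.0002, -0.0001], [-1.24, 0.09, 0.37]]
[[0.0121, 0.0001, -0.0001], [-1.24, 0.09, 0.37]]
[[0.0121, 0.0001, -0.0001], [-1.24, 0.09, 0.37]]
[[0.0121, -0.0, -0.0], [-1.24, 0.09, 0.37]]
[[0.0121, -0.0001, -0.0], [-1.24, 0.09, 0.37]]
```

Request:
carry_out(
  commands=[
    [[0,-0.004,-0.008],[0,0,0],0],
    [[0,-0.005,-0.01],[0,0,0],0],
    [[0,-0.005,-0.01],[0,0,0],0],
    [[0,-0.005,-0.01],[0,0,0],0],
    [[0,-0.005,-0.01],[0,0,0],0],
    [[0,-0.005,-0.01],[0,0,0],0],
    [[0,-0.005,-0.01],[-1,0,0.3],0],
    [[0,-0.002,-0.004],[-2,0.2,0.6],0],
    [[0.002,0,0],[-2.5,0.2,0.75],0],
    [[0.002,0,0],[-2.5,0.2,0.75],0],
    [[0.002,0,0],[-2.5,0.2,0.75],0],
    [[0.002,0,0],[-2.5,0.2,0.75],0],
  ],
)

```text
time_s: 7.42
tcp_pos: [0.404, 0.3199, 0.3004]
ee_rot: [[0.118, -0.958, 0.262], [-0.993, -0.118, 0.017], [0.015, -0.263, -0.965]]
wrist_force: [-0.0, -0.8, -1.4]
gripper_width: 0.109
```

```bash
python3 - <<'E'
from h import *
s=r.sense();R,P=toolR(2.2,0);p=s['tcp_pos'];print(p,s['wrist_force'])
A=[.405,.32,.31]
plan(A,R,7)
E
```

```text
[0.40397597 0.31993211 0.30039104] [-0.00832535 -0.78358782 -1.44382679]
[[0.0, -0.0005, -0.0013], [-2.18, -0.04, 0.67]]
[[0.0, -0.0005, -0.0013], [-2.18, -0.04, 0.67]]
[[0.0, -0.0004, -0.0013], [-2.18, -0.04, 0.67]]
[[0.0, -0.0004, -0.0013], [-2.18, -0.04, 0.67]]
[[0.0, -0.0003, -0.0013], [-2.18, -0.04, 0.67]]
[[0.0, -0.0003, -0.0014], [-2.18, -0.04, 0.67]]
[[-0.0, -0.0002, -0.0014], [-2.18, -0.04, 0.67]]
```

Request:
carry_out(
  commands=[
    [[0,-0.0005,-0.001],[-2.2,0,0.7],0],
    [[0.002,0,-0.001],[-2.2,0,0.7],0],
    [[0.004,0,-0.001],[-2.2,0,0.7],0],
    [[0.006,0,-0.001],[-2.2,0,0.7],0],
    [[0.008,0,-0.001],[-2.2,0,0.7],0],
    [[0.01,0,-0.001],[-2,0,0.6],0],
    [[0.012,0,-0.001],[-1.5,0,0.5],0],
    [[0.013,0,0],[0,0,0],0],
    [[0.013,0,0],[0,0,0],0],
    [[0.013,0,0],[0,0,0],0],
    [[0.013,0,0],[0,0,0],0],
    [[0.01,0,0],[0,0,0],0],
  ],
)

```text
time_s: 8.42
tcp_pos: [0.4087, 0.207, 0.2978]
ee_rot: [[0.029, -0.999, -0.013], [-0.999, -0.029, -0.021], [0.021, 0.013, -1.0]]
wrist_force: [-0.5, -0.5, -1.6]
gripper_width: 0.114
```

```bash
python3 - <<'E'
from h import *
s=r.sense();R,P=toolR(2.2,0);p=s['tcp_pos'];print(p,s['wrist_force'],Ro.from_matrix(R.T@s['ee_rot']).as_rotvec(degrees=True))
plan([.42,.045,.31],R,12)
cap('side','sd6')
E
```

```text
[0.40869749 0.20695045 0.29775904] [-0.50586327 -0.48546436 -1.64913011] [-0.77332364  1.20139164  0.54942483]
[[0.0135, -0.0005, -0.0007], [0.06, -0.1, -0.05]]
[[0.0135, -0.0005, -0.0008], [0.06, -0.1, -0.05]]
[[0.0135, -0.0005, -0.0008], [0.06, -0.1, -0.05]]
[[0.0135, -0.0005, -0.0008], [0.06, -0.1, -0.05]]
[[0.0135, -0.0005, -0.0008], [0.06, -0.1, -0.05]]
[[0.0135, -0.0005, -0.0009], [0.06, -0.1, -0.05]]
[[0.0135, -0.0005, -0.0009], [0.06, -0.1, -0.05]]
[[0.0135, -0.0005, -0.0009], [0.06, -0.1, -0.05]]
[[0.0135, -0.0005, -0.0009], [0.06, -0.1, -0.05]]
[[0.0135, -0.0005, -0.001], [0.06, -0.1, -0.05]]
[[0.0135, -0.0004, -0.001], [0.06, -0.1, -0.05]]
[[0.0135, -0.0004, -0.001], [0.06, -0.1, -0.05]]
```

View pics/sd6.png

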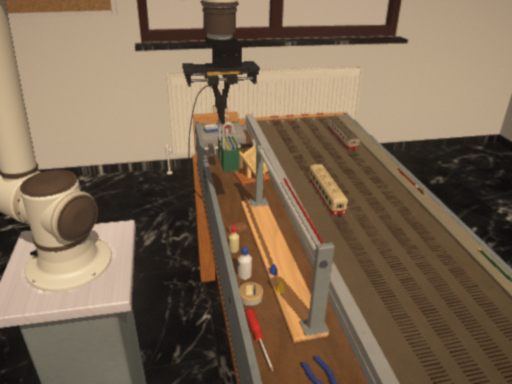

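The side view shows the pocket hanging upright at (228,150) in front of the near post. I'll move along to y≈0.045.

Request:
carry_out(
  commands=[
    [[0.0135,-0.0005,-0.001],[0.1,-0.1,0],0],
    [[0.0135,-0.0005,-0.001],[0.1,-0.1,0],0],
    [[0.0135,-0.0005,-0.001],[0.1,-0.1,0],0],
    [[0.0135,-0.0005,-0.001],[0.1,-0.1,0],0],
    [[0.0135,-0.0005,-0.001],[0.1,-0.1,0],0],
    [[0.0135,-0.0005,-0.001],[0.1,-0.1,0],0],
    [[0.0135,-0.0005,-0.001],[0,-0.1,0],0],
    [[0.0135,-0.0005,-0.001],[0,-0.1,0],0],
    [[0.0135,-0.0005,-0.001],[0,-0.1,0],0],
    [[0.012,-0.0005,-0.001],[0,-0.1,0],0],
    [[0.008,0,-0.001],[0,-0.1,0],0],
    [[0,0,0],[0,0,0],0],
  ],
)

```text
time_s: 9.47
tcp_pos: [0.4148, 0.0509, 0.3136]
ee_rot: [[0.029, -1.0, 0.006], [-1.0, -0.029, 0.002], [-0.002, -0.006, -1.0]]
wrist_force: [0.1, -0.3, -2.0]
gripper_width: 0.111
```

```bash
python3 - <<'E'
from h import *
import pickle
s=r.sense();R,P=toolR(2.2,0);p=s['tcp_pos'];print(p,s['wrist_force'],Ro.from_matrix(R.T@s['ee_rot']).as_rotvec(degrees=True))
d={'side':cap('side','sd7'),'wrist':cap('wrist','w7'),'scene':cap('scene','sc7'),'s':s};pickle.dump(d,open('c7.pkl','wb'))
cv2.imwrite('pics/zsd7.png',cv2.resize(d['side']['img'][100:250,180:330,::-1],None,fx=4,fy=4,interpolation=cv2.INTER_CUBIC))
cv2.imwrite('pics/zsc7.png',cv2.resize(d['scene']['img'][90:240,200:340,::-1],None,fx=4,fy=4,interpolation=cv2.INTER_CUBIC))
E
```

```text
[0.41483633 0.05091824 0.31359831] [ 0.12341247 -0.30317327 -1.97202012] [ 0.34190642 -0.11812472  0.51404608]
```

View pics/w7.png

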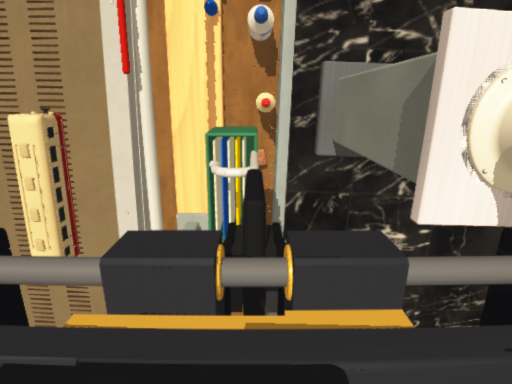

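View pics/zsd7.png

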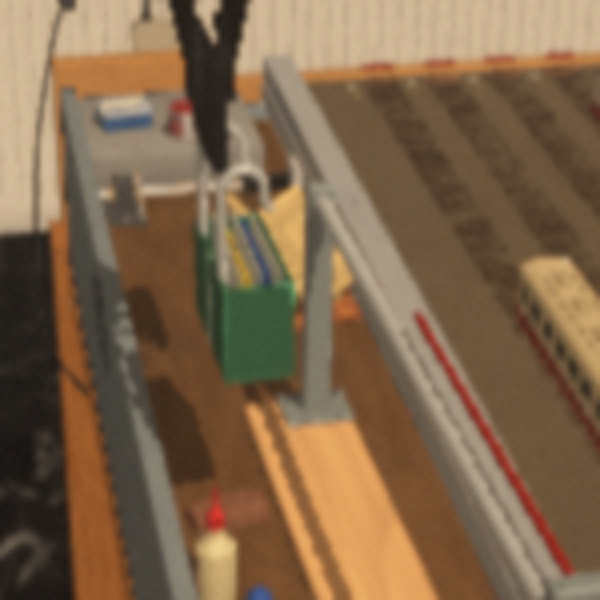

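View pics/zsc7.png

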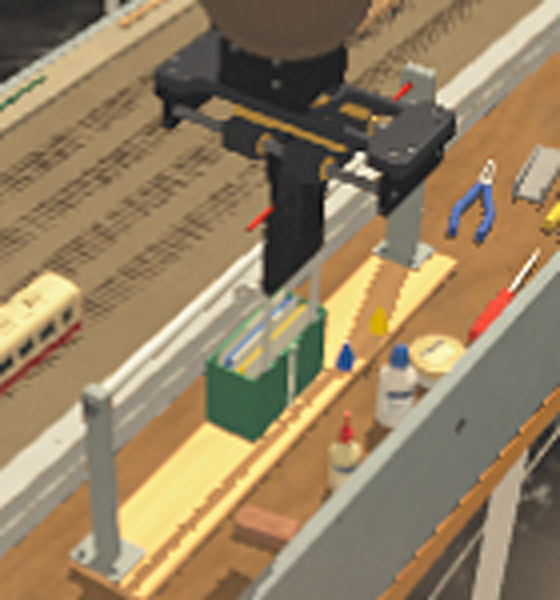

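The wrist view shows the rail as a white strip from (140,5) to (155,225), and the keeper end at (126,72). I'll measure both.

```bash
python3 - <<'E'
from h import *
import pickle
d=pickle.load(open('c7.pkl','rb'));w=d['wrist'];im=w['img'].astype(int)
for y in (10,60,120,180): print(y,[int(v) for v in im[y,128:172].sum(1)//3])
cv2.imwrite('pics/zw7.png',cv2.resize(w['img'][0:240,90:200,::-1],None,fx=2.5,fy=2.5,interpolation=cv2.INTER_CUBIC))
hsv=cv2.cvtColor(w['img'],cv2.COLOR_RGB2HSV);m=((hsv[...,0]<6)|(hsv[...,0]>174))&(hsv[...,1]>180)&(hsv[...,2]>120)
m[:,:105]=0;m[:,140:]=0
ys,xs=np.where(m);print(ys.max(),xs[ys>ys.max()-4].mean());
for y in(5,40,65):x=xs[ys==y];print(y,x.min(),x.max(),plane(w,((x.min()+x.max())/2,y),.207))
E
```

```text
10 [111, 113, 132, 173, 131, 134, 143, 187, 233, 234, 228, 221, 215, 207, 196, 183, 167, 148, 124, 104, 96, 96, 96, 98, 100, 103, 106, 106, 104, 104, 105, 104, 107, 107, 109, 110, 142, 198, 203, 202, 202, 203, 202, 198]
60 [66, 99, 112, 114, 120, 157, 152, 120, 126, 134, 137, 143, 181, 225, 223, 216, 209, 199, 187, 171, 154, 133, 118, 110, 109, 110, 111, 111, 110, 109, 106, 106, 105, 106, 104, 103, 103, 103, 108, 138, 185, 195, 196, 198]
120 [210, 193, 149, 116, 114, 115, 116, 116, 128, 166, 134, 116, 129, 198, 221, 229, 229, 228, 222, 214, 208, 200, 189, 173, 156, 135, 117, 103, 101, 103, 104, 105, 106, 106, 107, 107, 106, 106, 106, 107, 109, 108, 121, 165]
180 [205, 206, 207, 208, 208, 203, 161, 117, 112, 112, 114, 115, 137, 182, 126, 115, 115, 118, 157, 219, 230, 232, 230, 225, 217, 212, 204, 190, 172, 154, 134, 114, 101, 100, 99, 100, 101, 101, 102, 104, 108, 108, 106, 106]
73 125.89473684210526
5 117 124 [ 0.52191346 -0.09344516  0.207     ]
40 120 126 [ 0.52153506 -0.06816771  0.207     ]
65 123 128 [ 0.5207443  -0.04947347  0.207     ]
```

View pics/zw7.png

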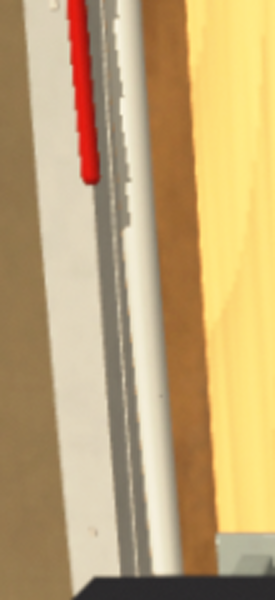

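```bash
python3 - <<'E'
from h import *
import pickle
d=pickle.load(open('c7.pkl','rb'));w=d['wrist'];s=d['s']
for l,rr,y in((135,146,10),(140,149.5,60),(140.6,154,120),(145.6,159.3,180)):
    a,b=plane(w,(l,y),.185),plane(w,(rr,y),.185);print(y,np.round(a,4),np.round(b,4),np.round((a+b)/2,4),(a-b)[0])
print('keepend',plane(w,(125.7,73),.207))
# pocket in tool frame: hook tops etc seen (from tool): near hook (y_p=-32) left end
E=np.array(w['extrinsics']);T=np.eye(4);T[:3,:3]=s['ee_rot'];T[:3,3]=s['tcp_pos']
G=toolR(0,0)[0] # at nominal identity pocket frame; predicted points in tool frame
def pk(P): # pocket-origin coords -> world assuming nominal grip at pinch
    tabt=np.array([0,0,-.019]); q=np.array(P)-np.array([-.013,0,.060])
    pt=np.array([-q[1],-q[0],-q[2]])+tabt
    return s['ee_rot']@pt+s['tcp_pos']
pts=dict(hooktop_n=(0,-.032,.012),tabtop_n=(-.013,-.035,.076),tabbot_n=(-.013,-.035,.008),boxTL=(.022,-.05,-.06),boxTR=(-.022,-.05,-.06),boxBL=(.022,-.05,-.125),boxBR=(-.022,-.05,-.125))
for n,c in(('wrist',w),('side',d['side'])):
  for k,v in pts.items(): print(n,k,np.round(proj(c,[pk(v)])[0],1),np.round(pk(v),3))
E
```

```text
10 [ 0.5186 -0.0954  0.185 ] [ 0.5093 -0.0955  0.185 ] [ 0.5139 -0.0955  0.185 ] 0.009292774757264533
60 [ 0.5164 -0.0559  0.185 ] [ 0.5081 -0.056   0.185 ] [ 0.5122 -0.0559  0.185 ] 0.008287187457936884
120 [ 0.5188 -0.0049  0.185 ] [ 0.5066 -0.0052  0.185 ] [ 0.5127 -0.005   0.185 ] 0.012213971511792154
180 [0.5176 0.0508 0.185 ] [0.5045 0.0504 0.185 ] [0.511  0.0506 0.185 ] 0.013107563801643907
keepend [ 0.52098917 -0.04335811  0.207     ]
wrist hooktop_n [231.6 173.2] [0.429 0.019 0.285]
wrist tabtop_n [252.2 199.1] [0.416 0.016 0.349]
wrist tabbot_n [252.8 167.1] [0.416 0.016 0.281]
wrist boxTL [210.4 132.8] [0.452 0.002 0.213]
wrist boxTR [264.  132.8] [0.408 0.001 0.212]
wrist boxBL [218.8 126.9] [0.452 0.002 0.148]
wrist boxBR [262.1 126.8] [0.408 0.001 0.147]
side hooktop_n [241. 140.] [0.429 0.019 0.285]
side tabtop_n [235.4 115. ] [0.416 0.016 0.349]
side tabbot_n [235.8 142.6] [0.416 0.016 0.281]
side boxTL [251.8 169.8] [0.452 0.002 0.213]
side boxTR [233.7 171.7] [0.408 0.001 0.212]
side boxBL [251.7 193.1] [0.452 0.002 0.148]
side boxBR [234.1 195.1] [0.408 0.001 0.147]
```

```bash
python3 - <<'E'
from h import *
R,P=toolR(1.9,0);A=[.42,.042,.267]
plan(A,R,6);print();plan([.4965,.042,.267],R,10,A,R)
E
```

```text
[[0.0018, -0.0007, 0.0077], [-0.05, 0.02, -0.02]]
[[0.0018, -0.0007, 0.0077], [-0.05, 0.02, -0.02]]
[[0.0018, -0.0007, 0.0077], [-0.05, 0.02, -0.02]]
[[0.0018, -0.0008, 0.0077], [-0.05, 0.02, -0.02]]
[[0.0018, -0.0008, 0.0077], [-0.05, 0.02, -0.02]]
[[0.0018, -0.0008, 0.0077], [-0.05, 0.02, -0.02]]

[[0.0003, -0.0076, 0.0], [0.0, 0.0, 0.0]]
[[0.0003, -0.0076, 0.0], [0.0, 0.0, 0.0]]
[[0.0003, -0.0076, 0.0], [0.0, 0.0, 0.0]]
[[0.0003, -0.0076, 0.0], [0.0, 0.0, 0.0]]
[[0.0003, -0.0076, 0.0], [0.0, 0.0, 0.0]]
[[0.0003, -0.0076, 0.0], [0.0, 0.0, 0.0]]
[[0.0003, -0.0076, 0.0], [0.0, 0.0, 0.0]]
[[0.0003, -0.0076, 0.0], [0.0, 0.0, 0.0]]
[[0.0003, -0.0076, 0.0], [0.0, 0.0, 0.0]]
[[0.0003, -0.0076, 0.0], [0.0, 0.0, 0.0]]
```

Request:
carry_out(
  commands=[
    [[0.002,0,0.007],[0,0,0],0],
    [[0.002,-0.0005,0.008],[-0.1,0,0],0],
    [[0.002,-0.0005,0.008],[-0.1,0,0],0],
    [[0.002,-0.0005,0.008],[-0.1,0,0],0],
    [[0.001,-0.0005,0.008],[0,0,0],0],
    [[0,0,0.005],[0,0,0],0],
    [[0,0,0],[0,0,0],0],
    [[0,0,0],[0,0,0],0],
  ],
)

```text
time_s: 10.28
tcp_pos: [0.4167, 0.0445, 0.2619]
ee_rot: [[0.035, -0.999, -0.005], [-0.999, -0.035, 0.001], [-0.001, 0.005, -1.0]]
wrist_force: [-0.5, -1.0, -1.2]
gripper_width: 0.109
```

```bash
python3 - <<'E'
from h import *
R,P=toolR(1.9,0)
s=r.sense();print(s['tcp_pos'],s['wrist_force'],Ro.from_matrix(R.T@s['ee_rot']).as_rotvec(degrees=True))
plan([.4965,.042,.267],R,10)
c=cap('side','sd8')
cv2.imwrite('pics/zsd8.png',cv2.resize(c['img'][110:250,190:330,::-1],None,fx=4,fy=4,interpolation=cv2.INTER_CUBIC))
E
```

```text
[0.41669874 0.04445189 0.26194939] [-0.52129704 -0.96695611 -1.21118839] [-0.30480125 -0.04882977 -0.08400232]
[[0.0005, -0.008, -0.0005], [0.03, 0.0, 0.01]]
[[0.0005, -0.008, -0.0005], [0.03, 0.0, 0.01]]
[[0.0005, -0.008, -0.0005], [0.03, 0.0, 0.01]]
[[0.0005, -0.008, -0.0005], [0.03, 0.0, 0.01]]
[[0.0005, -0.008, -0.0005], [0.03, 0.0, 0.01]]
[[0.0005, -0.008, -0.0005], [0.03, 0.0, 0.01]]
[[0.0005, -0.008, -0.0005], [0.03, 0.0, 0.01]]
[[0.0005, -0.008, -0.0005], [0.03, 0.0, 0.01]]
[[0.0005, -0.008, -0.0005], [0.03, 0.0, 0.01]]
[[0.0005, -0.008, -0.0005], [0.03, 0.0, 0.01]]
```

View pics/zsd8.png

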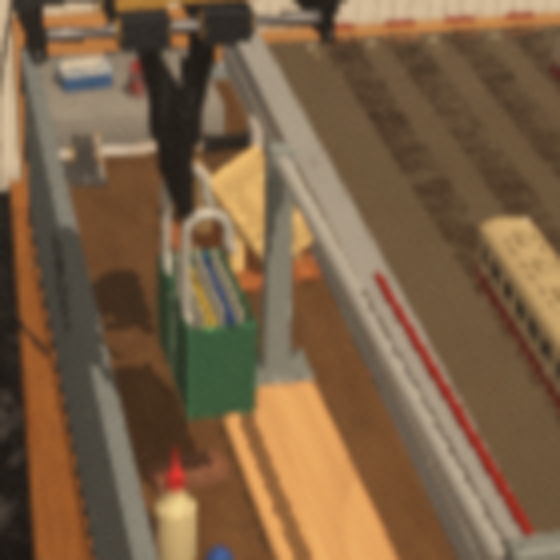

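The pocket is upright in front of the rail. I'll move it forward so the rail passes through the gap.

Request:
carry_out(
  commands=[
    [[0,-0.004,-0.001],[0,0,0],0],
    [[0.0005,-0.008,-0.001],[0,0,0],0],
    [[0.0005,-0.008,-0.001],[0,0,0],0],
    [[0.0005,-0.008,-0.0005],[0,0,0],0],
    [[0.0005,-0.008,-0.0005],[0,0,0],0],
    [[0.0005,-0.008,-0.0005],[0,0,0],0],
    [[0.0005,-0.008,0],[0,0,0],0],
    [[0,-0.007,0],[0,0,0],0],
    [[0,-0.006,0],[0,0,0],0],
    [[0,-0.005,0],[0,0,0],0],
    [[0,0,0],[0,0,0],0],
    [[0,0,0],[0,0,0],0],
  ],
)

```text
time_s: 11.33
tcp_pos: [0.4974, 0.0442, 0.2677]
ee_rot: [[0.034, -0.999, -0.002], [-0.999, -0.034, 0.002], [-0.002, 0.002, -1.0]]
wrist_force: [-0.7, -0.3, -1.9]
gripper_width: 0.108
```

```bash
python3 - <<'E'
from h import *
R,P=toolR(1.9,0)
s=r.sense();print(s['tcp_pos'],s['wrist_force'],Ro.from_matrix(R.T@s['ee_rot']).as_rotvec(degrees=True))
c=cap('side','sd9')
cv2.imwrite('pics/zsd9.png',cv2.resize(c['img'][130:230,210:310,::-1],None,fx=6,fy=6,interpolation=cv2.INTER_CUBIC))
c=cap('wrist','w9')
E
```

```text
[0.49735473 0.04423768 0.2677368 ] [-0.68672324 -0.31741584 -1.94452569] [-0.09765086 -0.09673726 -0.06168498]
```

View pics/zsd9.png

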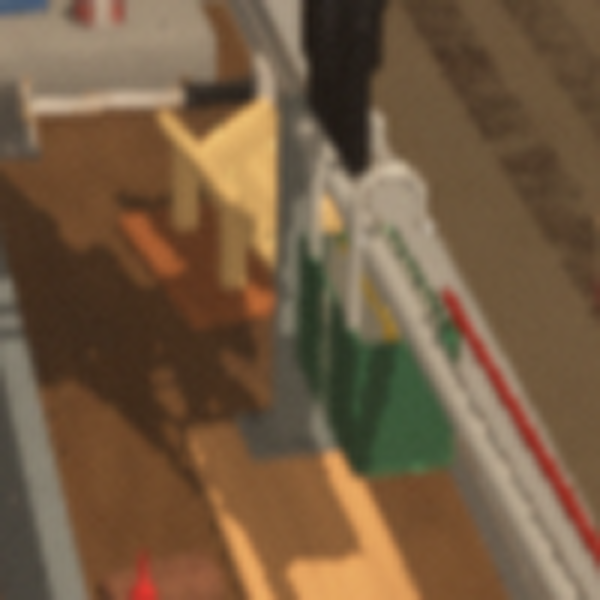

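View pics/w9.png

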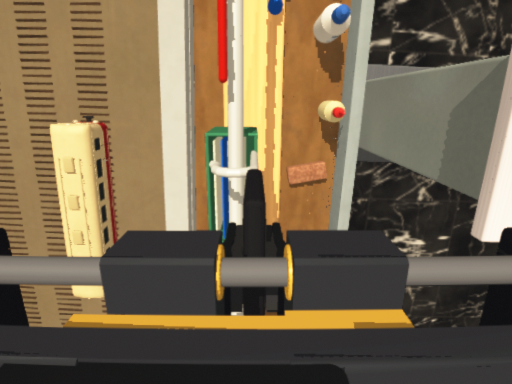

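The side view shows the hooks over the rail and the rail in the gap. In the wrist view the rail is at column 236, under hook legs at columns 213 and 254, which is about 1.5 mm behind centre. I'll lower with a small forward shift.

Request:
carry_out(
  commands=[
    [[0,-0.0008,0.003],[0,0,0],0],
    [[0,-0.0008,0.005],[0,0,0],0],
    [[0,0,0.005],[0,0,0],0],
    [[0,0,0.005],[0,0,0],0],
    [[0,0,0.005],[0,0,0],0],
    [[0,0,0.003],[0,0,0],0],
    [[0,0,0],[0,0,0],0],
    [[0,0,0],[0,0,0],0],
  ],
)

```text
time_s: 12.1
tcp_pos: [0.4968, 0.0443, 0.2389]
ee_rot: [[0.035, -0.999, -0.003], [-0.999, -0.035, 0.002], [-0.002, 0.003, -1.0]]
wrist_force: [-0.1, 0.2, -1.7]
gripper_width: 0.117
```

```bash
python3 - <<'E'
from h import *
R,P=toolR(1.9,0)
s=r.sense();print(s['tcp_pos'],s['wrist_force'],Ro.from_matrix(R.T@s['ee_rot']).as_rotvec(degrees=True))
c=cap('side','sd10')
cv2.imwrite('pics/zsd10.png',cv2.resize(c['img'][130:230,210:310,::-1],None,fx=6,fy=6,interpolation=cv2.INTER_CUBIC))
c=cap('wrist','w10')
cv2.imwrite('pics/zw10.png',cv2.resize(c['img'][100:240,180:320,::-1],None,fx=4,fy=4,interpolation=cv2.INTER_CUBIC))
E
```

```text
[0.49680612 0.04426981 0.23886238] [-0.13207863  0.15706807 -1.69604288] [-0.14962929 -0.10618467 -0.12696579]
```

View pics/zsd10.png

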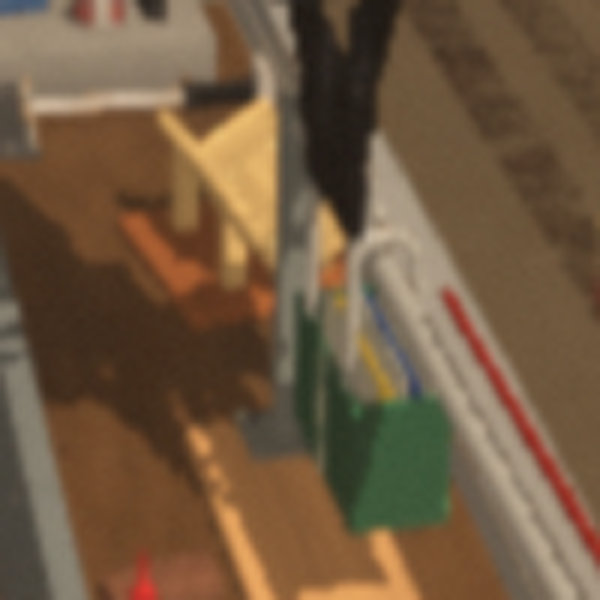

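View pics/zw10.png

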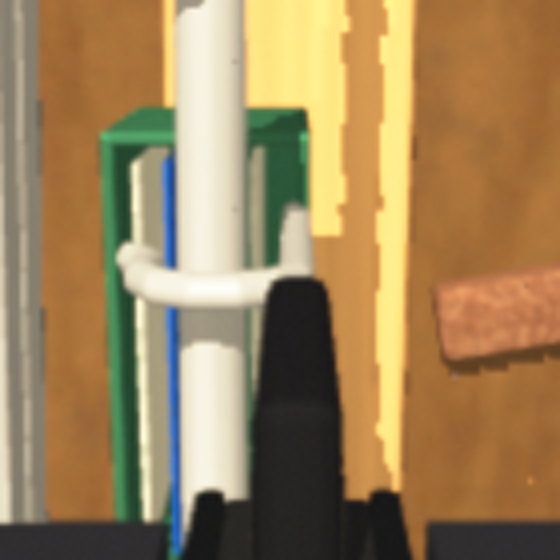

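The rail runs through the middle of the hooks. I'll lower the last 12 mm gently.

Request:
carry_out(
  commands=[
    [[0,0,0.003],[0,0,0],0],
    [[0,0,0.003],[0,0,0],0],
    [[0,0,0.003],[0,0,0],0],
    [[0,0,0.0015],[0,0,0],0],
    [[0,0,0],[0,0,0],0],
  ],
)

```text
time_s: 12.62
tcp_pos: [0.4978, 0.0445, 0.2291]
ee_rot: [[0.036, -0.999, 0.001], [-0.999, -0.036, 0.003], [-0.003, -0.001, -1.0]]
wrist_force: [-0.6, 0.5, 0.5]
gripper_width: 0.113
```

```bash
python3 - <<'E'
from h import *
R,P=toolR(1.9,0)
s=r.sense();print(s['tcp_pos'],s['wrist_force'],s['moment'],Ro.from_matrix(R.T@s['ee_rot']).as_rotvec(degrees=True))
c=cap('side','sd11')
cv2.imwrite('pics/zsd11.png',cv2.resize(c['img'][130:230,210:310,::-1],None,fx=6,fy=6,interpolation=cv2.INTER_CUBIC))
c=cap('wrist','w11')
E
```

```text
[0.49780287 0.04451449 0.22906359] [-0.56211221  0.53749666  0.4954156 ] [ 0.11868511  0.24274873 -0.00351995] [ 0.04610986 -0.14888303 -0.14114801]
```

View pics/zsd11.png

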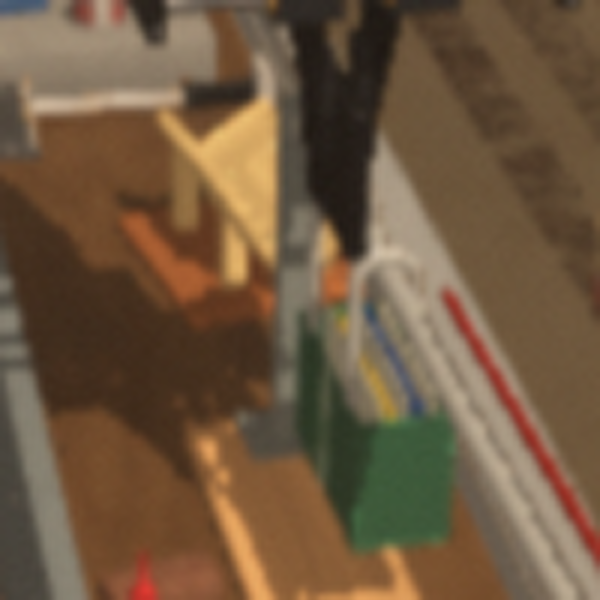

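View pics/w11.png

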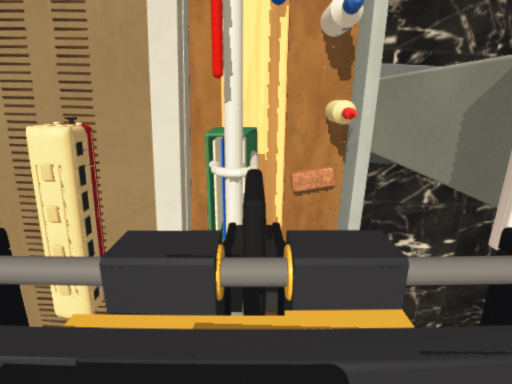

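The wrist force has swung from −1.7 to +0.5 N, so the hooks are resting on the rail. I'll slide under the keeper in stages.

Request:
carry_out(
  commands=[
    [[0.003,0,0.0005],[0,0,0],0],
    [[0.007,0,0],[0,0,0],0],
    [[0.01,0,0],[0,0,0],0],
    [[0.011,0,0],[0,0,0],0],
    [[0.011,0,0],[0,0,0],0],
    [[0.011,0,0],[0,0,0],0],
    [[0.01,0,0],[0,0,0],0],
    [[0.006,0,0],[0,0,0],0],
    [[0,0,0],[0,0,0],0],
  ],
)

```text
time_s: 13.47
tcp_pos: [0.5011, -0.0322, 0.229]
ee_rot: [[0.034, -0.999, 0.003], [-0.999, -0.034, 0.004], [-0.004, -0.003, -1.0]]
wrist_force: [0.9, 1.1, -1.2]
gripper_width: 0.112
```

```bash
python3 - <<'E'
from h import *
R,P=toolR(1.9,0)
s=r.sense();print(s['tcp_pos'],s['wrist_force'],s['moment'],Ro.from_matrix(R.T@s['ee_rot']).as_rotvec(degrees=True))
c=cap('side','sd12')
cv2.imwrite('pics/zsd12.png',cv2.resize(c['img'][130:280,210:330,::-1],None,fx=4,fy=4,interpolation=cv2.INTER_CUBIC))
c=cap('wrist','w12')
E
```

```text
[ 0.50105865 -0.03220986  0.2290092 ] [ 0.90920307  1.05613488 -1.20440562] [ 0.21522664  0.04816515 -0.01176493] [ 0.19776507 -0.22016714 -0.06748626]
```

View pics/zsd12.png

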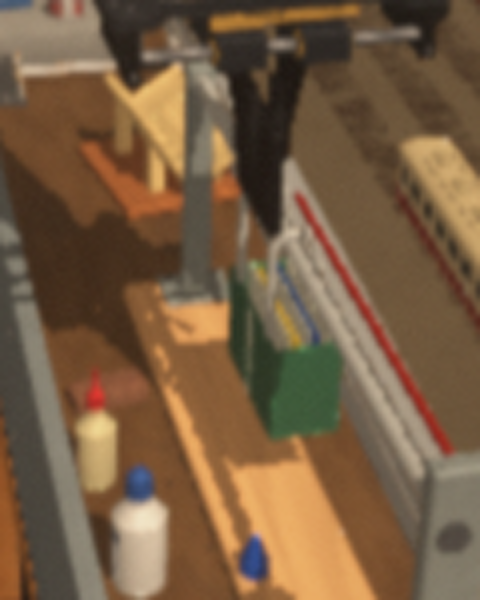

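View pics/w12.png

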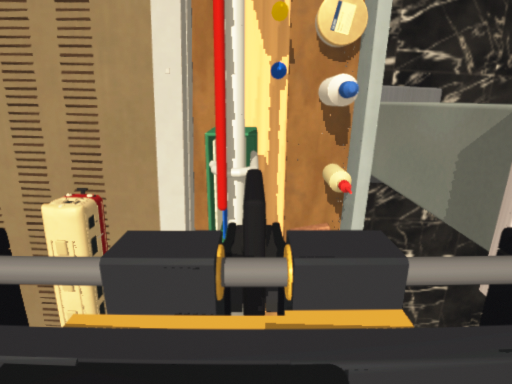

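The leading hook is passing under the keeper. The wrist view shows the yellow pointer at (279,10) and the blue one at (278,70). I'll measure the yellow one here.

```bash
python3 - <<'E'
from h import *
c=optics.capture('wrist');s=r.sense();im=c['img'];hsv=cv2.cvtColor(im,cv2.COLOR_RGB2HSV)
import pickle;pickle.dump((c,s),open('c12.pkl','wb'))
def comp(m,x0,y0,x1,y1):
    k=np.zeros_like(m);k[y0:y1,x0:x1]=m[y0:y1,x0:x1];n,l,st,ce=cv2.connectedComponentsWithStats(k.astype(np.uint8));i=1+st[1:,4].argmax();return st[i],ce[i]
y=(hsv[...,0]>22)&(hsv[...,0]<34)&(hsv[...,1]>190)
b=(hsv[...,0]>105)&(hsv[...,0]<130)&(hsv[...,1]>150)
for n,m,box in(('y',y,(265,0,295,35)),('b',b,(265,55,295,90))):
    st,ce=comp(m,*box);print(n,st,ce,'mid-h',plane(c,ce,.022),'at12',plane(c,ce,.012))
cv2.imwrite('pics/zw12.png',cv2.resize(im[0:100,240:320,::-1],None,fx=6,fy=6,interpolation=cv2.INTER_CUBIC))
d=pickle.load(open('c0.pkl','rb'))
for n in('scene','side'):
    P=d[n];h=cv2.cvtColor(P['img'],cv2.COLOR_RGB2HSV)
    for k,uv in(('y',(294,170) if n=='scene' else (280,286)),('b',(285.7,178) if n=='scene' else (273,268))):
        u,v=map(int,uv);m=((h[...,0]>22)&(h[...,0]<36)&(h[...,1]>170)) if k=='y' else ((h[...,0]>105)&(h[...,0]<130)&(h[...,1]>120))
        try:
            st,ce=comp(m,u-8,v-12,u+9,v+12);print(n,k,st,ce,plane(P,ce,.024))
        except Exception as ex:print(n,k,ex)
E
```

```text
y [272   1  16  19 234] [279.52991453  10.21794872] mid-h [ 0.47998487 -0.20035424  0.022     ] at12 [ 0.47937901 -0.20288429  0.012     ]
b [272  62  14  16 172] [278.38372093  69.4244186 ] mid-h [ 0.4780471  -0.14111319  0.022     ] at12 [ 0.47738883 -0.14204111  0.012     ]
scene y [293 167   4   7  18] [294.33333333 170.27777778] [ 0.48089617 -0.20106474  0.024     ]
scene b [285 176   3   6  14] [286.         179.07142857] [ 0.47933346 -0.14128669  0.024     ]
side y attempt to get argmax of an empty sequence
side b [271 265   4   9  27] [272.7037037  269.48148148] [ 0.47465359 -0.14260767  0.024     ]
```

View pics/zw12.png

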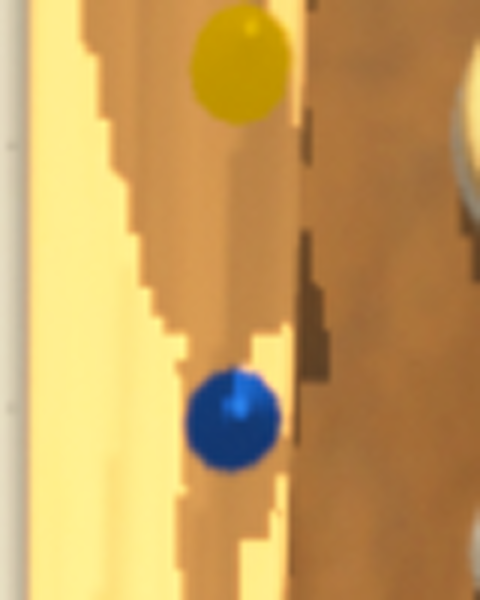

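Request:
carry_out(
  commands=[
    [[0.004,0,0.0005],[0,0,0],0],
    [[0.009,0,0.0005],[0,0,0],0],
    [[0.013,0,0],[0,0,0],0],
    [[0.014,0,0],[0,0,0],0],
    [[0.014,0,0],[0,0,0],0],
    [[0.014,0,0],[0,0,0],0],
    [[0.014,0,0],[0,0,0],0],
    [[0.014,0,0],[0,0,0],0],
    [[0.014,0,0],[0,0,0],0],
    [[0.011,0,0],[0,0,0],0],
    [[0.006,0,0],[0,0,0],0],
    [[0,0,0],[0,0,0],0],
  ],
)

```text
time_s: 14.62
tcp_pos: [0.5045, -0.155, 0.2291]
ee_rot: [[0.049, -0.999, -0.001], [-0.999, -0.049, 0.014], [-0.014, 0.001, -1.0]]
wrist_force: [-0.1, -0.8, 0.2]
gripper_width: 0.113
```

```bash
python3 - <<'E'
from h import *
import pickle
R,P=toolR(1.9,0)
s=r.sense();print(s['tcp_pos'],s['wrist_force'],s['moment'],Ro.from_matrix(R.T@s['ee_rot']).as_rotvec(degrees=True))
d={n:cap(n,n+'13') for n in('side','scene','wrist')};d['s']=s;pickle.dump(d,open('c13.pkl','wb'))
cv2.imwrite('pics/zsd13.png',cv2.resize(d['side']['img'][170:320,220:350,::-1],None,fx=4,fy=4,interpolation=cv2.INTER_CUBIC))
cv2.imwrite('pics/zsc13.png',cv2.resize(d['scene']['img'][100:200,240:340,::-1],None,fx=6,fy=6,interpolation=cv2.INTER_CUBIC))
E
```

```text
[ 0.50449727 -0.15503425  0.22913048] [-0.06324866 -0.77952373  0.21993709] [-0.50103695  0.18103143 -0.01369702] [-0.03635301 -0.78108248 -0.90872403]
```

View pics/zsd13.png

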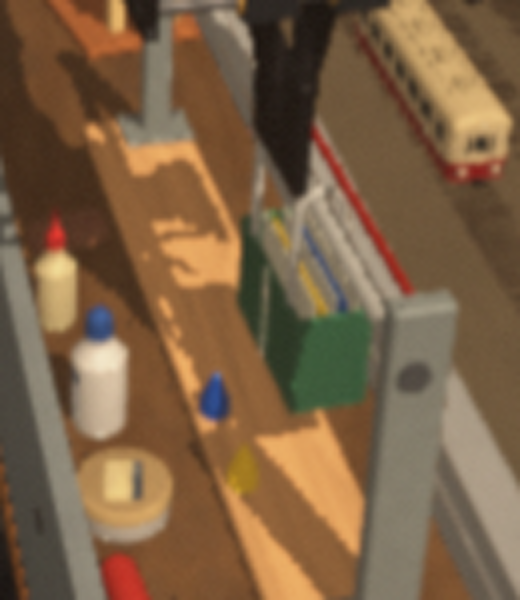

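View pics/zsc13.png

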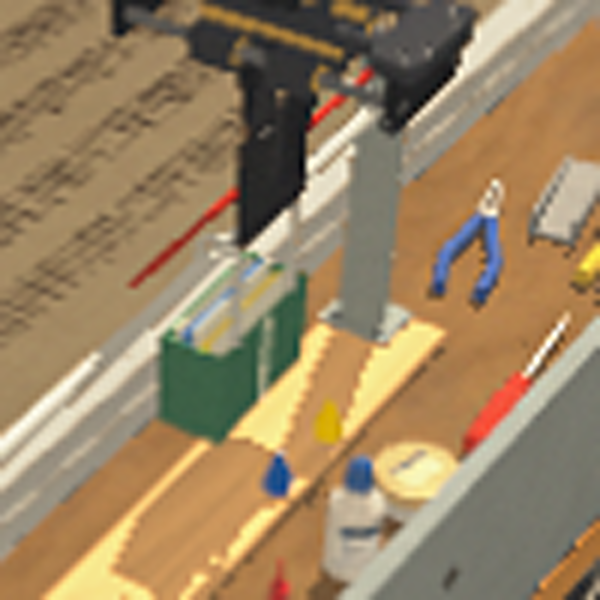

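View pics/wrist13.png

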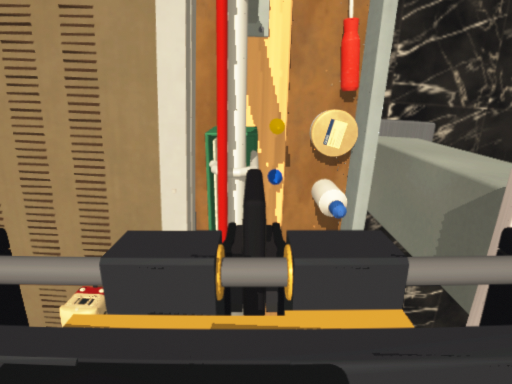

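```bash
cat >> h.py <<'E'
U=np.array([-.033,.9995,0])
def stripe(c,uvs):
    # intersect with front plane of hung box: rail line minus 22 mm in x_p
    n=np.array([.9995,.033,0]);P0=np.array([.5149,-.078,0])-.022*n
    for uv in uvs:
        o,d=ray(c,uv);X=o+d*((P0-o)@n)/(d@n);print('stripe',np.round(X,4),'t',round(float(X@U),4))
E
python3 - <<'E'
from h import *
import pickle
d=pickle.load(open('c13.pkl','rb'));s=d['s']
zs=lambda x,y:(240+(x+.5)/6-.5,100+(y+.5)/6-.5)
ze=lambda x,y:(220+(x+.5)/4-.5,170+(y+.5)/4-.5)
stripe(d['scene'],[zs(272,320),zs(262,395)]);stripe(d['side'],[ze(266,285),ze(262,350)])
print('tcp t',s['tcp_pos']@U,'yellow',np.array([.4797,-.2010,0])@U)
c=d['wrist'];hsv=cv2.cvtColor(c['img'],cv2.COLOR_RGB2HSV)
m=(hsv[...,0]>22)&(hsv[...,0]<34)&(hsv[...,1]>190);m[:110]=0;m[140:]=0;m[:,:268]=0;m[:,290:]=0
ys,xs=np.where(m);ce=(xs.mean(),ys.mean());print(ce,len(xs),plane(c,ce,.022),plane(c,ce,.022)@U)
# tab top corners in wrist frame near end
E
```

```text
stripe [ 0.4952 -0.1475  0.1334] t -0.1638
stripe [ 0.495  -0.1416  0.0808] t -0.1578
stripe [ 0.4958 -0.1653  0.1218] t -0.1816
stripe [ 0.4958 -0.1655  0.0764] t -0.1818
tcp t -0.1716051451050221 yellow -0.21672960000000002
(np.float64(276.7716049382716), np.float64(125.77160493827161)) 162 [ 0.47976776 -0.20168156  0.022     ] -0.21741305365833138
```

```bash
python3 - <<'E'
from h import *
import pickle
d=pickle.load(open('c13.pkl','rb'));s=d['s']
zs=lambda x,y:(240+(x+.5)/6-.5,100+(y+.5)/6-.5)
ze=lambda x,y:(220+(x+.5)/4-.5,170+(y+.5)/4-.5)
for a,b in(((272,318),(267,278)),((262,397),(263,355))):
    X,e=tri(d['scene'],zs(*a),d['side'],ze(*b));print(X,e,X@U)
# intersect planes: stripe as image line in each view -> 3D line
def pl(c,u,v):
    o,a=ray(c,u);_,b=ray(c,v);n=np.cross(a,b);n/=np.linalg.norm(n);return n,n@o
n1,c1=pl(d['scene'],zs(272,318),zs(262,397));n2,c2=pl(d['side'],ze(267,278),ze(263,355))
for z in(.07,.1):
    A=np.stack([n1[:2],n2[:2]]);print(np.linalg.solve(A,[c1-n1[2]*z,c2-n2[2]*z]))
# expected projections of box corners, stripe top/bottom with origin O
O=np.array([.5175,-.155,.188])
R,P=toolR(1.9,0);P=np.eye(3) if 0 else P
for nme,q in(('st',(-.022,0,-.06)),('sb',(-.022,0,-.125)),('frontL top',(-.022,.05,-.06)),('frontL bot',(-.022,.05,-.125)),('frontR top',(-.022,-.05,-.06)),('frontR bot',(-.022,-.05,-.125)),('backR bot',(.022,-.05,-.125))):
    X=O+P@np.array(q);a=proj(d['scene'],[X])[0];b=proj(d['side'],[X])[0];print(nme,np.round((a-[240,100])*6),np.round((b-[220,170])*4))
E
```

```text
[ 0.50000728 -0.15941124  0.12309931] 0.004884526420408454 -0.17583177907112707
[ 0.50133462 -0.15555972  0.06505673] 0.0039017970182967693 -0.17202597786563248
[ 0.50081379 -0.15157853]
[ 0.50007779 -0.15305819]
st [276. 318.] [260. 264.]
sb [270. 403.] [254. 356.]
frontL top [231. 362.] [235. 212.]
frontL bot [226. 448.] [230. 302.]
frontR top [319. 275.] [288. 320.]
frontR bot [312. 359.] [281. 415.]
backR bot [251. 334.] [358. 402.]
```

Everything is in place so far. Triangulating the stripe gives t ≈ −0.168 to −0.175, which brackets the TCP's t of −0.1716. The yellow pointer is at t ≈ −0.217, so I have about 45 mm to go. I'll straighten the tool slightly on the way.

Request:
carry_out(
  commands=[
    [[0.004,0,0],[0,0.1,0.1],0],
    [[0.007,0,0],[0,0.1,0.15],0],
    [[0.008,0,0],[0,0.1,0.15],0],
    [[0.008,0,0],[0,0.1,0.15],0],
    [[0.007,0,0],[0,0.1,0.1],0],
    [[0.005,0,0],[0,0.1,0.1],0],
    [[0.003,0,0],[0,0,0],0],
    [[0,0,0],[0,0,0],0],
    [[0,0,0],[0,0,0],0],
  ],
)

```text
time_s: 15.52
tcp_pos: [0.5061, -0.1977, 0.229]
ee_rot: [[0.038, -0.999, -0.001], [-0.999, -0.038, 0.005], [-0.005, 0.001, -1.0]]
wrist_force: [-1.5, 2.7, 2.9]
gripper_width: 0.115
```

```bash
python3 - <<'E'
from h import *
R,P=toolR(1.9,0)
s=r.sense();print(s['tcp_pos'],s['tcp_pos']@U,s['wrist_force'],s['moment'],Ro.from_matrix(R.T@s['ee_rot']).as_rotvec(degrees=True))
E
```

```text
[ 0.50611732 -0.19772004  0.22899733] -0.21432305552172515 [-1.46048212  2.72941809  2.8829204 ] [ 0.90574234  0.44026043 -0.05790461] [-0.06557477 -0.31479795 -0.25444608]
```

Request:
carry_out(
  commands=[
    [[0.002,0,-0.0003],[0,0.1,0],0],
    [[0.001,0,-0.0003],[0,0.1,0],0],
    [[0,0,0],[0,0,0],0],
    [[0,0,0],[0,0,0],0],
  ],
)

```text
time_s: 15.85
tcp_pos: [0.5063, -0.2012, 0.2291]
ee_rot: [[0.038, -0.999, -0.001], [-0.999, -0.038, 0.001], [-0.001, 0.001, -1.0]]
wrist_force: [-1.5, 1.7, 1.6]
gripper_width: 0.115
```

```bash
python3 - <<'E'
from h import *
import pickle
R,P=toolR(1.9,0)
s=r.sense();print(s['tcp_pos'],s['tcp_pos']@U,s['wrist_force'],s['moment'],Ro.from_matrix(R.T@s['ee_rot']).as_rotvec(degrees=True))
d={n:cap(n,n+'14') for n in('side','scene','wrist')};d['s']=s;pickle.dump(d,open('c14.pkl','wb'))
cv2.imwrite('pics/zsd14.png',cv2.resize(d['side']['img'][190:310,250:350,::-1],None,fx=5,fy=5,interpolation=cv2.INTER_CUBIC))
cv2.imwrite('pics/zsc14.png',cv2.resize(d['scene']['img'][110:200,250:340,::-1],None,fx=6,fy=6,interpolation=cv2.INTER_CUBIC))
E
```

```text
[ 0.50633077 -0.20117938  0.2290617 ] -0.21778770330898053 [-1.45494413  1.72869836  1.60146524] [0.59640072 0.38642199 0.03548037] [-0.06768624 -0.08081654 -0.26156334]
```

View pics/zsd14.png

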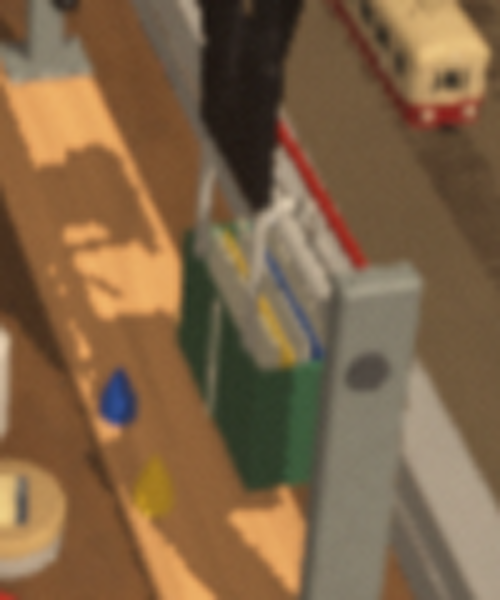

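View pics/zsc14.png

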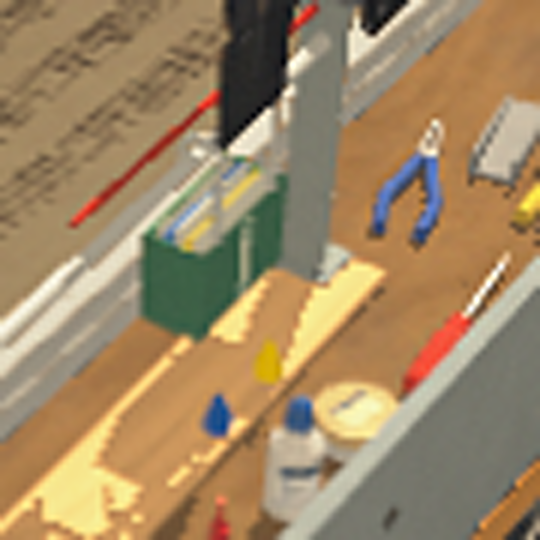

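View pics/wrist14.png

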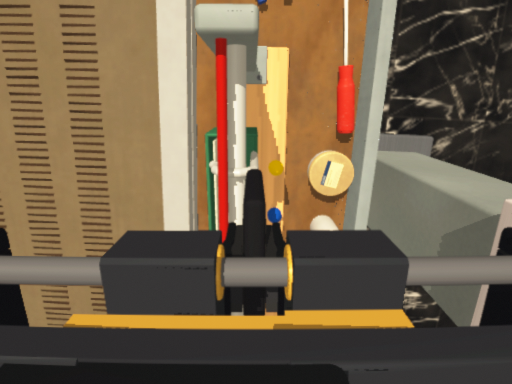

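The stripe is about level with the yellow pointer in both views: scene (243,255) above (268,360), and side (213,350) against (153,488). I'll put numbers on it.

```bash
python3 - <<'E'
from h import *
import pickle
d=pickle.load(open('c14.pkl','rb'))
zs=lambda x,y:(250+(x+.5)/6-.5,110+(y+.5)/6-.5)
ze=lambda x,y:(250+(x+.5)/5-.5,190+(y+.5)/5-.5)
for a,b in(((250,218),(217,308)),((240,290),(208,398))):
    X,e=tri(d['scene'],zs(*a),d['side'],ze(*b));print('stripe',X,e,X@U)
X,e=tri(d['scene'],zs(268,360),d['side'],ze(153,492));print('yellow',X,e,X@U)
c=d['wrist'];hsv=cv2.cvtColor(c['img'],cv2.COLOR_RGB2HSV)
m=(hsv[...,0]>22)&(hsv[...,0]<34)&(hsv[...,1]>190);m[:155]=0;m[182:]=0;m[:,:266]=0;m[:,286:]=0
ys,xs=np.where(m);ce=(xs.mean(),ys.mean());print(ce,len(xs),plane(c,ce,.022),plane(c,ce,.022)@U)
E
```

```text
stripe [ 0.50211625 -0.20401706  0.12446959] 0.004474435810265828 -0.2204848914108892
stripe [ 0.50257367 -0.20008291  0.07149811] 0.004844280393043064 -0.21656780331268613
yellow [ 0.47978753 -0.20338631  0.02398421] 0.0061461024297264745 -0.2191176012211384
(np.float64(275.5779220779221), np.float64(167.37012987012986)) 154 [ 0.47971496 -0.20216325  0.022     ] -0.2178927654854347
```

The stripe's t is −0.2166 to −0.2205, and the pointer's is −0.2179 to −0.2191, so they agree within measurement error. Releasing.

Request:
carry_out(
  commands=[
    [[0,0,0],[0,0,0],0.02],
    [[0,0,0],[0,0,0],0.02],
    [[0,0,0],[0,0,0],0.03],
    [[0,0,0],[0,0,0],0.04],
    [[0,0,0],[0,0,0],0.04],
    [[0,0,0],[0,0,0],0.04],
    [[0,0,0],[0,0,0],0.04],
    [[0,0,0],[0,0,0],0.04],
  ],
)

```text
time_s: 16.67
tcp_pos: [0.5077, -0.2019, 0.2289]
ee_rot: [[0.038, -0.999, 0.002], [-0.999, -0.038, -0.001], [0.001, -0.002, -1.0]]
wrist_force: [-1.1, -0.6, -0.5]
gripper_width: 0.449
```

```bash
python3 - <<'E'
from h import *
s=r.sense();print(s['tcp_pos'],s['tcp_pos']@U,s['wrist_force'],s['gripper_width'])
cap('wrist','w15')
E
```

```text
[ 0.50770831 -0.20190417  0.22886642] -0.21855759532250427 [-1.07932975 -0.6366412  -0.47209008] 0.4493980005248927
```

View pics/w15.png

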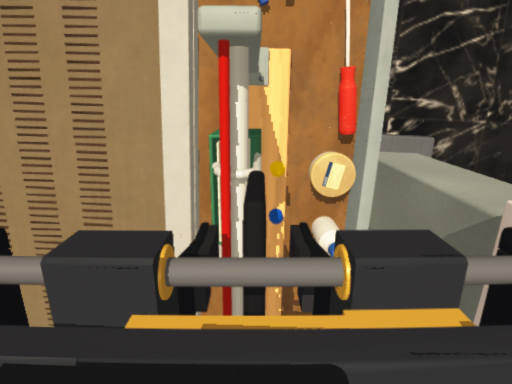

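The tab at (255,215) stands free between the open fingers, and the pocket is still hanging on the rail. I'll withdraw straight up.

Request:
carry_out(
  commands=[
    [[0,0,-0.004],[0,0,0],0.04],
    [[0,0,-0.008],[0,0,0],0.04],
    [[0,0,-0.01],[0,0,0],0.04],
    [[0,0,-0.012],[0,0,0],0.04],
    [[0,0,-0.015],[0,0,0],0.04],
    [[0,0,-0.015],[0,0,0],0.04],
    [[0,0,-0.015],[0,0,0],0.04],
    [[0,0,-0.015],[0,0,0],0.04],
    [[0,0,-0.01],[0,0,0],0.04],
    [[0,0,-0.005],[0,0,0],0.04],
    [[0,0,0],[0,0,0],0.04],
    [[0,0,0],[0,0,0],0.04],
  ],
)

```text
time_s: 17.72
tcp_pos: [0.5079, -0.2025, 0.3535]
ee_rot: [[0.038, -0.999, 0.011], [-0.999, -0.038, -0.003], [0.004, -0.011, -1.0]]
wrist_force: [-0.6, 0.5, -0.2]
gripper_width: 0.457
```

```bash
python3 - <<'E'
from h import *
import pickle
s=r.sense();print(s['tcp_pos'],s['wrist_force'])
d={n:cap(n,n+'16') for n in('side','scene','wrist')};d['s']=s;pickle.dump(d,open('c16.pkl','wb'))
cv2.imwrite('pics/zsd16.png',cv2.resize(d['side']['img'][190:310,250:350,::-1],None,fx=5,fy=5,interpolation=cv2.INTER_CUBIC))
cv2.imwrite('pics/zsc16.png',cv2.resize(d['scene']['img'][110:200,250:340,::-1],None,fx=6,fy=6,interpolation=cv2.INTER_CUBIC))
E
```

```text
[ 0.5079225  -0.20248105  0.3534973 ] [-0.60548576  0.45656084 -0.24497024]
```

View pics/zsd16.png

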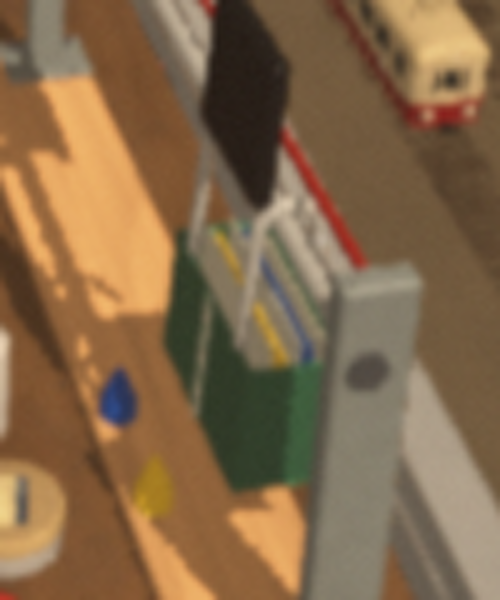

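View pics/zsc16.png

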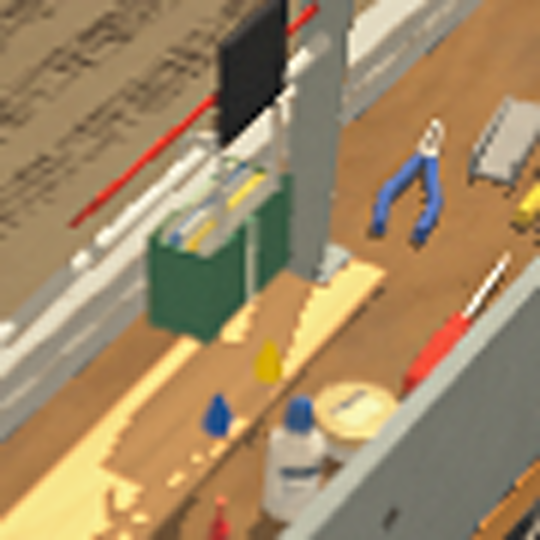

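View pics/wrist16.png

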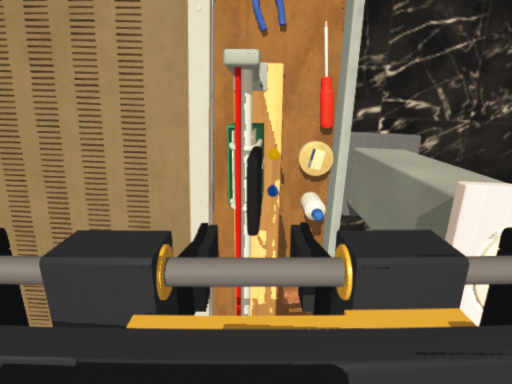

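The pocket hangs free on both hooks. In the wrist view the tab spans rows 147–235, with the yellow pointer at (274,154). I'll let it settle for a second and re-measure.

Request:
carry_out(
  commands=[
    [[0,0,-0.005],[0,0,0],0.04],
    [[0,0,0],[0,0,0],0.04],
    [[0,0,0],[0,0,0],0.04],
    [[0,0,0],[0,0,0],0.04],
    [[0,0,0],[0,0,0],0.04],
    [[0,0,0],[0,0,0],0.04],
    [[0,0,0],[0,0,0],0.04],
    [[0,0,0],[0,0,0],0.04],
    [[0,0,0],[0,0,0],0.04],
    [[0,0,0],[0,0,0],0.04],
    [[0,0,0],[0,0,0],0.04],
    [[0,0,0],[0,0,0],0.04],
  ],
)

```text
time_s: 18.87
tcp_pos: [0.5067, -0.2022, 0.3547]
ee_rot: [[0.038, -0.999, 0.003], [-0.999, -0.038, -0.002], [0.002, -0.003, -1.0]]
wrist_force: [-0.3, -0.7, 0.9]
gripper_width: 0.462
```

```bash
python3 - <<'E'
from h import *
import pickle
d0=pickle.load(open('c16.pkl','rb'))
d={n:cap(n,n+'17') for n in('side','scene','wrist')};d['s']=r.sense();pickle.dump(d,open('c17.pkl','wb'))
# motion between
for n in('side','scene'):
    a=d0[n]['img'].astype(int);b=d[n]['img'].astype(int);x=(slice(190,310),slice(250,350)) if n=='side' else (slice(128,170),slice(270,300))
    print(n,'diff',abs(a-b)[x].mean(),abs(a-b)[x].max())
im=d['wrist']['img'];hs=cv2.cvtColor(im,cv2.COLOR_RGB2HSV)
cv2.imwrite('pics/zw17.png',cv2.resize(im[100:250,210:300,::-1],None,fx=4,fy=4,interpolation=cv2.INTER_CUBIC))
cv2.imwrite('pics/zsd17.png',cv2.resize(d['side']['img'][190:310,250:350,::-1],None,fx=5,fy=5,interpolation=cv2.INTER_CUBIC))
cv2.imwrite('pics/zsc17.png',cv2.resize(d['scene']['img'][110:200,250:340,::-1],None,fx=6,fy=6,interpolation=cv2.INTER_CUBIC))
E
```

```text
side diff 0.9880833333333333 26
scene diff 0.8423280423280424 5
```

View pics/zw17.png

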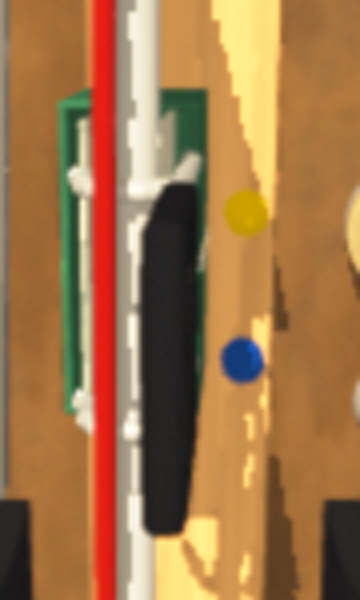

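View pics/zsd17.png

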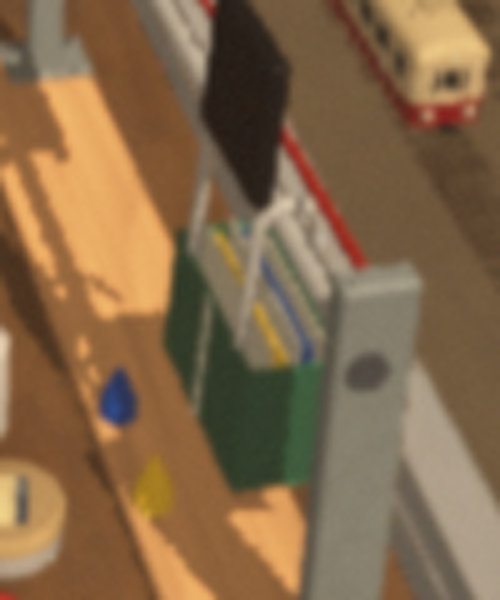

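View pics/zsc17.png

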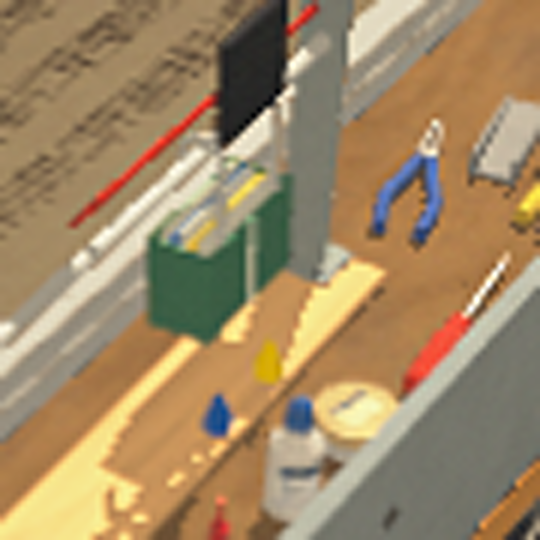

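```bash
python3 - <<'E'
from h import *
import pickle
d=pickle.load(open('c17.pkl','rb'));w=d['wrist']
zw=lambda x,y:(210+(x+.5)/4-.5,100+(y+.5)/4-.5)
def pr(n,a,b,z):
    A,B=plane(w,zw(*a),z),plane(w,zw(*b),z);print(n,np.round(A,4),np.round(B,4),'len',np.linalg.norm(A-B),'mid t',(A+B)@U/2)
pr('tabtop',(168,224),(165,534),.262)
pr('tabbot/..hooks',(110,188),(110,432),.194)
pr('box',(62,102),(68,414),.125)
for z in(.018,.022):
  X=plane(w,zw(246,213),z);print('yellow',X,X@U)
zs=lambda x,y:(250+(x+.5)/6-.5,110+(y+.5)/6-.5)
ze=lambda x,y:(250+(x+.5)/5-.5,190+(y+.5)/5-.5)
for a,b in(((252,224),(208,305)),((251,303),(195,412))):
    X,e=tri(d['scene'],zs(*a),d['side'],ze(*b));print('stripe',X,e,X@U)
X,e=tri(d['scene'],zs(268,362),d['side'],ze(153,490));print('yellow',X,e,X@U)
E
```

```text
tabtop [ 0.5093 -0.2352  0.262 ] [ 0.5075 -0.1677  0.262 ] len 0.06754585360827366 mid t -0.2181657221787968
tabbot/..hooks [ 0.5246 -0.2329  0.194 ] [ 0.523  -0.1676  0.194 ] len 0.06529313993738728 mid t -0.2174502900964709
box [ 0.5433 -0.2491  0.125 ] [ 0.5399 -0.15    0.125 ] len 0.09919181283813999 mid t -0.2173370521317997
yellow [ 0.4796583  -0.20136782  0.018     ] -0.21709585933884312
yellow [ 0.47988831 -0.20196998  0.022     ] -0.21770530854282086
stripe [ 0.49886663 -0.20072691  0.12373034] 0.003821231750965204 -0.2170891441545664
stripe [ 0.49579359 -0.2011259   0.06476752] 0.0025715799800855874 -0.21738652703455413
yellow [ 0.47958114 -0.20220313  0.02371811] 0.004982649144717412 -0.21792820535699028
```

```bash
python3 - <<'E'
from h import *
import pickle
a=pickle.load(open('c0.pkl','rb'))['side']['img'].astype(int);b=pickle.load(open('c17.pkl','rb'))['side']['img'].astype(int)
print('bystander diff',abs(a-b)[215:310,222:262].mean(),abs(a-b)[215:310,222:262].max())
print(workorder.finish_job())
E
```

```text
bystander diff 8.10859649122807 89
the job is handed in; nothing more can be done
None
```

I drew the green pocket out of its cradle by the tab and hooked it onto the open end of the rail. I then slid it under the keeper to the yellow pointer, let go, lifted the gripper clear and handed the job in at about 19 s.

**Position:** after release, three wrist-view features (tab, hooks, box) put the pocket's middle at −217.3 to −218.2 mm along the rail. Triangulating the stripe put it at −217.1 to −217.4 mm. The yellow pointer measured −217.1 to −217.9 mm, so they agree to about 1 mm.

**Hanging:** both hooks are on the rail under the keeper. The pocket hung still: views taken about 1 s apart showed no visible change. The gripper is about 90 mm above the tab and touching nothing.

**Checks that disagreed:**
- The scene and side rays to the stripe miss each other by 3–5 mm. An early one-view estimate of the stripe was about 10 mm off, so I used triangulation and the wrist view instead.
- The last before/after image difference around the bottles and tin was not zero (mean 8, max 89 grey levels). I put this down to the arm's moving shadow. By eye they stand where they were, but I did not re-measure them.

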